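Feel a wheel hub for bearing play and take it up

ROBOT

A 6-joint arm with a two-finger parallel gripper is mounted at the origin on the work surface. World frame = base frame: x ahead of the robot, y to its left, z up, the work surface at z = 0. Lengths are in m, angles in rad, forces in N, time in s.
With the tool pointing down it reaches from about 0.275 to 0.825 m from the base axis. Payload 4.9 kg.
Tool frame: the origin (TCP) lies at the very end of the fingers, on their centre line; the grasp point (between the pads) lies 19 mm behind it; z points along the fingers, y is the direction in which the jaws open and shut (so a half turn about z gives the same grasp; the last joint's range is limited). The gripper opens to 85 mm and grips with 20 to 120 N. Pads are 22 mm wide; open, the fingers measure 114 mm over their backs; the gripper's body (76 mm by 85 mm) begins 54 mm behind the grasp point. The pads swing forward as they close: fully open they stand 13 mm farther back than shut.
Start: joints at [1.105, 0.326, -0.193, 1.052, 0, 1.437], TCP at [0.179, 0.52, 0.205] pointing down, gripper open.
Joint ranges: [-2.65, 2.65], [-0.97, 1.79], [-1.3, 1.35], [-1.93, 2.1], [-1.47, 1.37], [-3.14, 3.14]. Speed limits (rad/s): [2.57, 2.57, 3.14, 3.14, 3.14, 3.14].

INTERFACE

Orientations are given as a unit quaternion [w, x, y, z].
In Python, from plant import status, camera, camera_model, arm gives the robot as it stands.
- The arm moves only by the tool apply_moves, never from a script. Its argument "commands" is a list of rows, each a list of 7 numbers: the shift along the tool's x, y, z scaled (see below), then the turn, a rotation vector about the tool's x, y, z scaled (see below), then the opening, from -1 (shut) to 1 (fully open). A call has exactly 10 rows; each row is the pose to reach, as a shift and turn from the pose commanded when the call began, along the tool's axes at that moment, turning the shorter way round; what a row does not reach only later rows make up. The controller multiplies each number of a shift by 20 cm and each number of a turn by 180 degrees. A row lasts 1/8 s, in which the tool goes at most 62.5 mm and 10.7 degrees, less where a joint would pass 70% of its speed; a pose out of reach is approached as far as the arm can. A call with a number of a shift or a turn outside -1 to 1 is refused whole. A call with a gripper value outside its range is refused whole. The fingers move at their own pace and stop on an object; "force" is the grip in N (left out, the last holds). Time passes only in rows, so rows that repeat a pose let the fingers close, or fill a call up. It gives the time, the measured TCP pose, the force and the opening at its end, in the units of the state.
- status.observe(): the state, without advancing time (a new reading comes with each control period).
- camera(name): name is "scene" or "top"; returns the picture (480x640x3 uint8, red, green, blue); there is no depth.
- camera_model(name): a dict with "intrinsics" (3x3 intrinsics, pixels), "extrinsics" (4x4, takes a point from camera to world coordinates). Camera axes: x right, y up, looking along -z (the intrinsics and any distortion apply to the point x, -y, -z); pixel columns grow to the right and rows downward; lengths in m; the calibration is good to about 2 mm. A picture is of the moment at which its call begins. camera_model takes no time and is no camera call.
- arm.hand_in(): hands the job in, once; it reports no verdict.
The state is a dict: "time_s": time; "joint_pos": joint angles; "joint_velocities": joint speeds; "effort": joint torques, N m; "tcp_pos": TCP position; "ee_rot": TCP orientation; "ft_force": force on the tool from outside, world axes, zero at the start; "ft_torque": the same for the moment, N m; "width": finger opening in m.
Only numpy, scipy, OpenCV 4.12 (cv2) and the standard library are available. Lean on these libraries where they do the work, as an engineer would, in place of code of your own. Each camera call takes 0.05 s, during which the arm holds its last target.

TASK

The wheel hub on the bench stand is loose on its axle. Gripping or pushing its front stud, rock it left until you feel it stop and then right, to find how much play it has; screw the axle nut down clockwise just far enough to take the play up, snug but never forced; then rock the hub left and right once more to prove that it no longer knocks. Push gently throughout, leave the grease tin, dust cap and spanner alone, and let go at the end.

Things in the scene. Friction and masses are not known exactly. Their poses are not given: they have to be found in the camera images.
- stand: fixed bench stand: grey base plate 170 x 170 x 14 mm with an upright steel stub axle, 20 mm diameter, its tip 196 mm above the bench. Origin: on the axle line at the bench top. z up; -x is its front (towards the robot, yaw within 0.4 rad), +y its left.
- hub: rusty brown wheel hub on the axle, 1.2 kg: flange 176 mm diameter, its top 112 mm above the bench; four steel studs, 70 mm from the axle line at front, back, left and right of the stand, tops at 155 mm; a 76 mm nose in the middle ends at 135 mm. Origin: the rocking pivot, on the axle line 45 mm above the bench. It only rocks, it does not spin.
- front_stud (a point): centre of the top end of the front stud (beside a yellow dab), a plain pin 14 mm in diameter standing 43 mm above the flange; its top is 155 mm above the bench when the hub is straight, and moves 11 mm sideways per 0.1 rad of lean. 40 mm is free on both sides of it; the nut's nearest corner is 43 mm behind it.
- rocker (a joint): lean of the hub (rad) about the stand's x axis: 0 straight, positive with its top to the stand's left (+y). Grease drag of about 1.5 N at the stud; stays where left. The free play ends in a firm, springy stop at the same angle either way, 0.05 to 0.13 rad at the start, hidden. Pushed 5 to 10 N against it, the hub leans 0.01 to 0.04 rad further; let go, it springs back to the end of its free play and stays.
- nut: brass hexagon axle nut, 46 mm across flats, 53 mm over corners, 32 mm high. Origin on its axis at its underside, 158 mm above the bench when fully backed off; z up; its x axis is square to one pair of flats (others every 60 degrees). Screws down 2.5 mm per rad clockwise seen from above, 2.4 rad in all; drag about 0.25 N m; stays where left.
- nut_mid (a point): centre of the nut, half way up it (16 mm above its underside). The nut presses the hidden bearing at 30 mm radius: each rad of turn takes 0.083 rad off the play on either side, so a free play of p rad each side is just gone after p / 0.083 rad (0.6 to 1.55). Beyond that it loads the bearing by about 10 N per 0.1 rad: 0.1 to 0.2 rad past is snug, over 0.3 rad past is forced.
- grease_tin: bystander: closed grease tin, 72 mm diameter, 85 mm tall, origin under its centre
- dust_cap: bystander: steel dust cap, 62 mm diameter, 32 mm high, origin under its centre
- spanner: bystander: steel spanner lying flat on the bench behind the stand
There are look-alikes about, which are no part of the job. Leave any blue or turquoise look-alike of the stand alone.

How it is judged:
On the way, in this order (a step that is already met when the one before it is completed fails the run):
1. the hub is rocked left until its bearing stops it (value of joint rocker above 0.035 rad and contact force between hub and nut above 8 N and contact force between the fingers and hub above 2 N), for 0.1 s.
2. the hub is rocked right until its bearing stops it (value of joint rocker below -0.035 rad and contact force between hub and nut above 8 N and contact force between the fingers and hub above 2 N), for 0.1 s.
3. with the nut tightened, the hub pushed left stops at once (lean under 0.04 rad) (value of joint rocker between 0 and 0.04 rad and contact force between hub and nut above 8 N and contact force between the fingers and hub above 3 N), for 0.1 s.
4. and pushed right it stops at once too (value of joint rocker between -0.04 and 0 rad and contact force between hub and nut above 8 N and contact force between the fingers and hub above 3 N), for 0.1 s.
At the end, for the whole second after the job is handed in: The nut is snug: it presses on the hub's bearing with more than 1 N and less than 30 N, so no free play is left; the hub stands still within 0.02 rad of straight; the tin, the cap and the spanner are within 30 mm of where they were (contact force between hub and nut between 1 and 30 N and value of joint rocker between -0.02 and 0.02 rad and angular speed of hub below 0.05 rad/s and distance of each of grease_tin, dust_cap, spanner from where it was at the start of the episode below 0.03 m); the robot touches nothing.
It fails at once if the bearing is crushed: the nut and hub press on each other with more than 80 N (nut forced down, or hub rocked with more than about 25 N at the stud) (contact force between hub and nut above 80 N).
It fails at once if the grease tin is knocked away (30 mm) (distance of grease_tin from where it was at the start of the episode above 0.03 m).
It fails at once if the dust cap is knocked away (30 mm) (distance of dust_cap from where it was at the start of the episode above 0.03 m).
It fails at once if the spanner is knocked away (30 mm) (distance of spanner from where it was at the start of the episode above 0.03 m).
It also fails if it takes over 72 s, if anything falls off the work surface, if the arm or the gripper's body presses on something with over 40 N, if the wrist force passes 120 N, or if a joint passes its speed limit or range.

## Working session

There is one attempt and no reset: what is moved stays moved. The work goes in short steps, Python scripts to look and compute and a tool call to move; the robot and the scene stay as the last step left them, time stands still between calls to the robot, and variables do not carry over. Pictures are saved under pics/ and viewed, and the job is handed in when it is done.

Besides the shell and the picture viewer there is one more tool, called after "Request:" as name(argument=value, ...) on one line, values as JSON. apply_moves: Moves the arm, as the interface text tells. Its arguments: {"type":"object","properties":{"commands":{"type":"array"},"force":{"type":"number"}},"required":["commands"]}

```bash
ls; mkdir -p pics
python3 - <<'E'
from plant import status,camera,camera_model
import cv2,numpy as np
s=status.observe()
for k,v in s.items(): print(k,np.round(v,3))
for n in("scene","top"):
    cv2.imwrite(f"pics/{n}0.png",cv2.cvtColor(camera(n),cv2.COLOR_RGB2BGR))
    m=camera_model(n);print({k:(np.round(v,4).tolist() if not isinstance(v,str) else v) for k,v in m.items()})
E
```

```text
pics
time_s 0.0
joint_pos [ 1.105  0.327 -0.194  1.052 -0.     1.437]
joint_velocities [-0.     0.001 -0.002  0.001 -0.001 -0.   ]
effort [ 0.0000e+00 -4.4339e+01  2.6244e+01  1.5000e-02  0.0000e+00  0.0000e+00]
tcp_pos [0.179 0.519 0.204]
ee_rot [-0.     0.165  0.986 -0.001]
ft_force [0.014 0.144 0.52 ]
ft_torque [ 0.006  0.046 -0.01 ]
width 0.086
{'intrinsics': [[466.6016, 0.0, 317.7508], [0.0, 466.6016, 247.0002], [0.0, 0.0, 1.0]], 'extrinsics': [[-0.161, -0.574, 0.8029, 1.4161], [0.9867, -0.0748, 0.1444, 0.033], [-0.0228, 0.8154, 0.5784, 0.7826], [0.0, 0.0, 0.0, 1.0]]}
{'intrinsics': [[479.0307, 0.0, 318.0742], [0.0, 479.0307, 239.2897], [0.0, 0.0, 1.0]], 'extrinsics': [[0.0054, 0.9969, -0.0786, 0.4093], [-0.9999, 0.0046, -0.0102, -0.124], [-0.0098, 0.0787, 0.9969, 1.2243], [0.0, 0.0, 0.0, 1.0]]}
```

View pics/scene0.png

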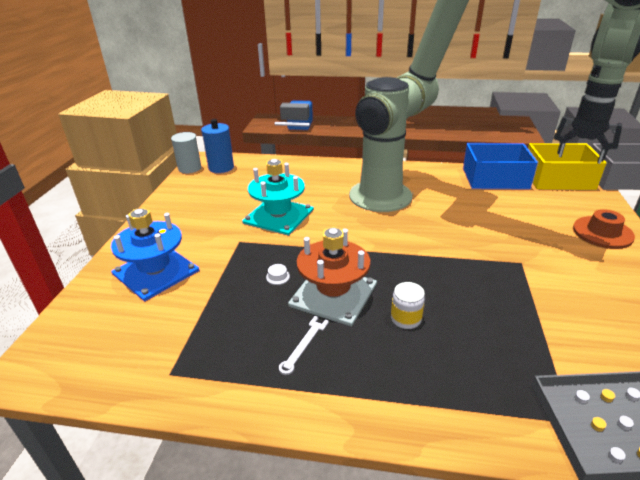

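View pics/top0.png

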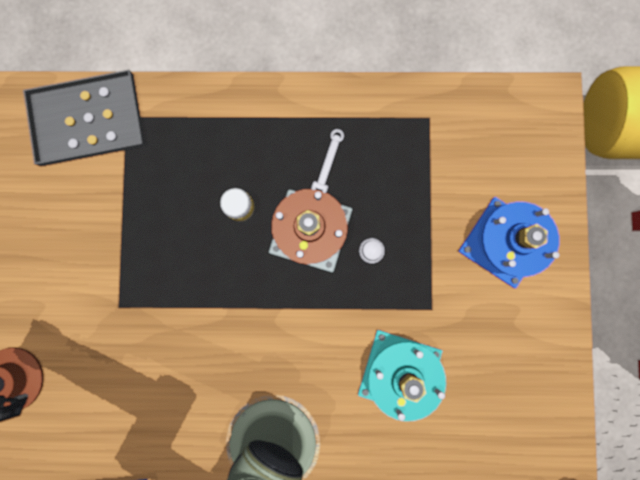

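The real one is the rusty hub on the grey base, top (310,226), scene (333,265). The look-alikes are the blue stand, top (520,238), the turquoise stand, top (405,380), and a bare rusty hub at the left edge, top (10,385), which has no stand. I'll confirm with enlarged crops.

Run:
```python
import cv2
a=cv2.imread('pics/top0.png')[180:280,255:405]; cv2.imwrite('pics/ctop.png',cv2.resize(a,None,fx=5,fy=5,interpolation=cv2.INTER_CUBIC))
a=cv2.imread('pics/scene0.png')[215:330,260:430]; cv2.imwrite('pics/cscene.png',cv2.resize(a,None,fx=4,fy=4,interpolation=cv2.INTER_CUBIC))
```

```text
(no output)
```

View pics/ctop.png

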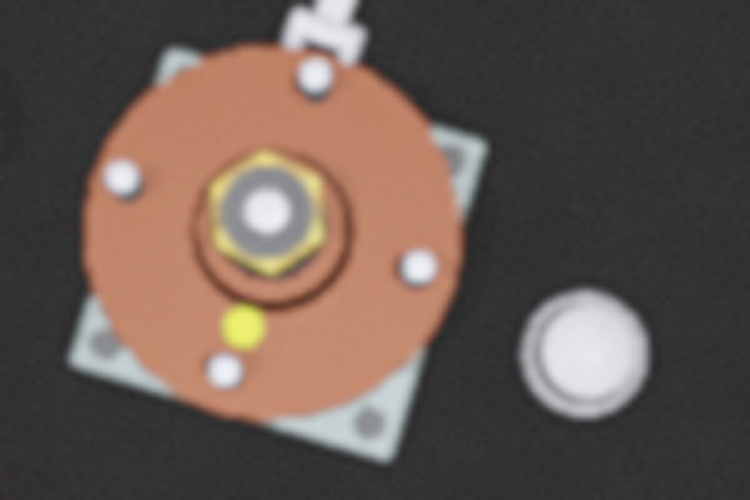

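View pics/cscene.png

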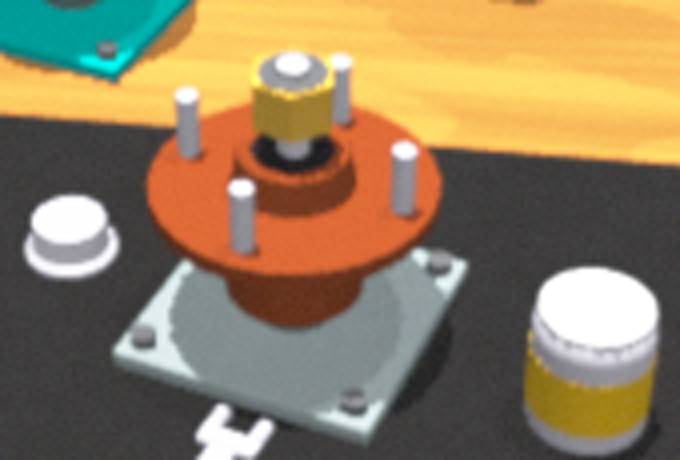

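The crops show the rusty hub on the grey base. In the top crop, the studs are at front (224,370) beside the yellow dab, left (122,177), back (315,76) and right (418,266), with the axle tip at (268,212). Next I'll measure these.

```bash
cat > h.py <<'E'
import numpy as np,cv2
from plant import status,camera,camera_model
def ray(n,u,v):
    m=camera_model(n);K=np.array(m["intrinsics"]);T=np.array(m["extrinsics"])
    d=np.linalg.solve(K,[u,v,1.]);d=T[:3,:3]@(d*[1,-1,-1]);return T[:3,3],d
def onz(n,u,v,z):
    o,d=ray(n,u,v);return (o+d*(z-o[2])/d[2])[:2]
def proj(n,p):
    m=camera_model(n);K=np.array(m["intrinsics"]);T=np.array(m["extrinsics"])
    c=T[:3,:3].T@(np.array(p)-T[:3,3])*[1,-1,-1];q=K@c;return q[:2]/q[2]
E
python3 - <<'E'
from h import *
im=cv2.imread('pics/top0.png')
g=im.min(2)[180:280,255:405]
big=cv2.resize(g,None,fx=8,fy=8,interpolation=cv2.INTER_CUBIC)
n,l,st,c=cv2.connectedComponentsWithStats((big>165).astype(np.uint8))
R={}
for i in range(1,n):
    if st[i,4]<100: continue
    u,v=[255+(c[i,0]+.5)/8-.5,180+(c[i,1]+.5)/8-.5]
    print(np.round([u,v],1),st[i,2:5]/[8,8,64],[np.round(onz('top',u,v,z),4) for z in(.155,.196,.032)])
# hexagon: yellow of nut
hsv=cv2.cvtColor(im,cv2.COLOR_BGR2HSV)[180:280,255:405]
bg=cv2.resize(im[180:280,255:405],None,fx=8,fy=8,interpolation=cv2.INTER_CUBIC)
h=cv2.cvtColor(bg,cv2.COLOR_BGR2HSV)
m=cv2.inRange(h,(18,90,70),(35,255,255))
n,l,st,c=cv2.connectedComponentsWithStats(m)
for i in range(1,n):
    if st[i,4]>2000: print('yel',st[i],[255+(c[i,0]+.5)/8-.5,180+(c[i,1]+.5)/8-.5])
cv2.imwrite('pics/m.png',m[:400,:800])
# grey base corners / tin / cap in both
E
```

```text
[319.8 185.3] [ 15.5       12.875    122.640625] [array([ 0.616 , -0.1163]), array([ 0.6081, -0.1165]), array([ 0.6398, -0.1154])]
[289.9 192.3] [ 6.625     5.       16.515625] [array([ 0.5998, -0.0488]), array([ 0.5925, -0.0517]), array([ 0.6217, -0.0402])]
[317.6 194.4] [ 6.5       6.625    34.390625] [array([ 0.5952, -0.1114]), array([ 0.5881, -0.1119]), array([ 0.6166, -0.11  ])]
[346.9 212.1] [ 9.75    14.625   44.40625] [array([ 0.5553, -0.1775]), array([ 0.5497, -0.1755]), array([ 0.5721, -0.1837])]
[278.8 214.9] [ 6.875    6.625   35.90625] [array([ 0.5484, -0.0244]), array([ 0.543 , -0.0282]), array([ 0.5644, -0.0129])]
[307.9 221.7] [10.125     9.875    77.234375] [array([ 0.5331, -0.0899]), array([ 0.5283, -0.0912]), array([ 0.5473, -0.086 ])]
[338.5 232.8] [ 6.75      6.5      35.890625] [array([ 0.5084, -0.1587]), array([ 0.5046, -0.1573]), array([ 0.5198, -0.1626])]
[371.9 250.3] [ 23.375   24.125  412.1875] [array([ 0.4695, -0.2334]), array([ 0.4672, -0.2292]), array([ 0.4764, -0.2459])]
[276.6 250.3] [17.875 17.5   87.   ] [array([ 0.4684, -0.0204]), array([ 0.4662, -0.0243]), array([ 0.4752, -0.0085])]
[299.5 253.7] [ 6.75     6.75    36.53125] [array([ 0.4611, -0.0716]), array([ 0.4591, -0.0737]), array([ 0.467 , -0.0656])]
[326.7 262.9] [ 27.375  18.875 181.   ] [array([ 0.441 , -0.1326]), array([ 0.4397, -0.1323]), array([ 0.4446, -0.1336])]
yel [ 332  240  190  204 7576] [np.float64(307.72648825237593), np.float64(223.38542766631468)]
yel [ 351  482   77   81 4834] [np.float64(303.2370448903599), np.float64(244.79160633016136)]
```

View pics/m.png

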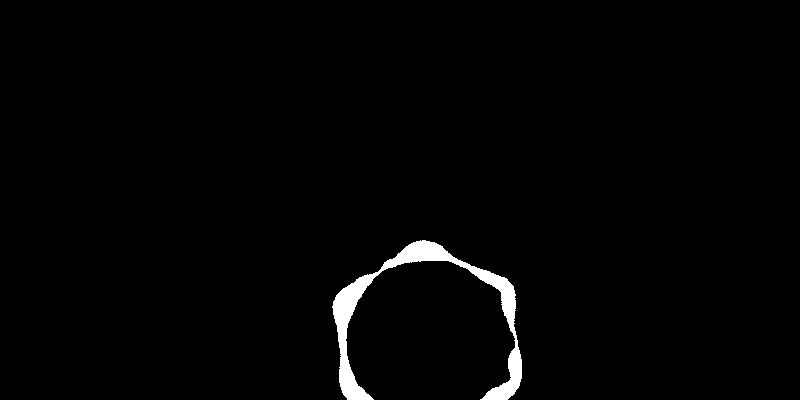

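```bash
cat >> h.py <<'E'
from scipy.spatial.transform import Rotation as R
YAW=-0.289; C=np.array([.5283,-.0915]); EX=np.array([np.cos(YAW),np.sin(YAW)]); EY=np.array([-EX[1],EX[0]])
def rotdown(psi): # tool y at angle psi, z down
    y=np.array([np.cos(psi),np.sin(psi),0]);z=np.array([0,0,-1.]);x=np.cross(y,z);return R.from_matrix(np.c_[x,y,z])
def state():
    s=status.observe();q=np.array(s['ee_rot']);r=R.from_quat(q[[1,2,3,0]]);return s,np.array(s['tcp_pos']),r
def go(p,psi):
    s,t,r=state();d=r.inv().apply(np.array(p)-t);w=(r.inv()*rotdown(psi)).as_rotvec()
    print('shift/0.2',np.round(d/.2,3),'turn/pi',np.round(w/np.pi,4))
def st():
    s,t,r=state();F=np.array(s['ft_force']);d=t[:2]-C
    Y=r.as_matrix()[:,1]
    print('t',round(s['time_s'],2),'tcp',np.round(t,4),'stand xy',np.round([d@EX,d@EY],4),'F xyz stand',np.round([F[:2]@EX,F[:2]@EY,F[2]],2),'w',round(float(s['width']),4),'psi',round(np.arctan2(Y[1],Y[0]),4),'Tz',np.round(s['ft_torque'],3),'j',np.round(s['joint_pos'],2))
E
python3 - <<'E'
from h import *
st(); print(C-.07*EX)
print(proj('scene',[*(C-.07*EX),.155]),proj('scene',[*C,.196]))
go([.461,-.0716,.24],np.pi/2+YAW)
E
```

```text
t 0.1 tcp [0.1789 0.5195 0.2042] stand xy [-0.5091  0.486 ] F xyz stand [ 1.14 -0.53 -0.51] w 0.0856 psi 1.239 Tz [0.007 0.04  0.011] j [ 1.1   0.33 -0.19  1.05 -0.    1.44]
[ 0.46120295 -0.07155043]
[344.20950208 228.98253669] [332.35642656 229.29129484]
shift/0.2 [-2.296 -2.335 -0.175] turn/pi [-0.0005 -0.0001 -0.0136]
```

Request:
apply_moves(commands=[[-0.1, -0.1, -0.05, 0, 0, 0, 1], [-0.2, -0.2, -0.1, 0, 0, 0, 1], [-0.3, -0.3, -0.15, 0, 0, 0, 1], [-0.4, -0.4, -0.2, 0, 0, 0, 1], [-0.5, -0.5, -0.2, 0, 0, 0, 0.5], [-0.6, -0.6, -0.2, 0, 0, 0, 0], [-0.7, -0.7, -0.2, 0, 0, 0, -0.3], [-0.8, -0.8, -0.2, 0, 0, 0, -0.45], [-0.9, -0.9, -0.2, 0, 0, -0.01, -0.45], [-1, -1, -0.2, 0, 0, -0.0136, -0.45]], force=20)

```text
time_s: 1.35
tcp_pos: [0.3031, 0.2648, 0.2447]
ee_rot: [-0.0, 0.144, 0.99, -0.0]
ft_force: [0.0, -0.5, 0.2]
width: 0.0234
```

```bash
python3 -c "
from h import *
st();go([.461,-.0716,.24],np.pi/2+YAW)"
```

```text
t 1.35 tcp [0.3031 0.2648 0.2447] stand xy [-0.3174  0.2773] F xyz stand [ 0.14 -0.47  0.22] w 0.0234 psi 1.2823 Tz [-0.016 -0.019  0.008] j [ 0.53  0.02 -0.46  1.09 -0.    0.82]
shift/0.2 [-1.235 -1.388  0.024] turn/pi [-0.0002 -0.0001  0.0002]
```

Request:
apply_moves(commands=[[-0.1, -0.1, 0, 0, 0, 0, -0.45], [-0.2, -0.2, 0, 0, 0, 0, -0.45], [-0.3, -0.3, 0, 0, 0, 0, -0.45], [-0.4, -0.4, 0, 0, 0, 0, -0.45], [-0.5, -0.5, 0, 0, 0, 0, -0.45], [-0.6, -0.6, 0, 0, 0, 0, -0.45], [-0.7, -0.7, 0, 0, 0, 0, -0.45], [-0.8, -0.8, 0, 0, 0, 0, -0.45], [-0.9, -0.9, 0, 0, 0, 0, -0.45], [-1, -1, 0, 0, 0, 0, -0.45]])

```text
time_s: 2.6
tcp_pos: [0.4378, 0.0162, 0.2447]
ee_rot: [-0.0, 0.144, 0.99, 0.0]
ft_force: [-0.1, 0.9, -0.1]
width: 0.0232
```

```bash
python3 -c "
from h import *
st();go([.461,-.0716,.24],np.pi/2+YAW)"
```

```text
t 2.6 tcp [0.4378 0.0162 0.2447] stand xy [-0.1174  0.0775] F xyz stand [-0.36  0.8  -0.07] w 0.0232 psi 1.2816 Tz [0.007 0.001 0.026] j [-0.13  0.09 -0.39  1.09  0.    0.16]
shift/0.2 [-0.236 -0.388  0.023] turn/pi [-0.     -0.0002 -0.    ]
```

Request:
apply_moves(commands=[[-0.06, -0.1, 0, 0, 0, 0, -0.45], [-0.12, -0.2, 0, 0, 0, 0, -0.45], [-0.18, -0.3, 0, 0, 0, 0, -0.45], [-0.235, -0.387, 0, 0, 0, 0, -0.45], [-0.235, -0.387, 0.08, 0, 0, 0, -0.45], [-0.235, -0.387, 0.16, 0, 0, 0, -0.45], [-0.235, -0.387, 0.24, 0, 0, 0, -0.45], [-0.235, -0.387, 0.32, 0, 0, 0, -0.45], [-0.235, -0.387, 0.32, 0, 0, 0, -0.45], [-0.235, -0.387, 0.32, 0, 0, 0, -0.45]])

```text
time_s: 3.85
tcp_pos: [0.4609, -0.0705, 0.1813]
ee_rot: [0.0, 0.144, 0.99, -0.0]
ft_force: [-0.5, -0.2, -0.7]
width: 0.0231
```

```bash
python3 -c "
from h import *
st();go([.461,-.0716,.135],np.pi/2+YAW)
a=camera('scene');a=cv2.cvtColor(a,cv2.COLOR_RGB2BGR)[150:310,250:450];cv2.imwrite('pics/s1.png',cv2.resize(a,None,fx=3.6,fy=3.6,interpolation=cv2.INTER_CUBIC))
a=camera('top');a=cv2.cvtColor(a,cv2.COLOR_RGB2BGR)[180:300,235:395];cv2.imwrite('pics/t1.png',cv2.resize(a,None,fx=5,fy=5,interpolation=cv2.INTER_CUBIC));st()"
```

```text
t 3.85 tcp [ 0.4609 -0.0705  0.1813] stand xy [-0.0706  0.0009] F xyz stand [-0.47 -0.33 -0.68] w 0.0231 psi 1.2818 Tz [-0.004 -0.04  -0.036] j [-0.31  0.19 -0.44  0.94  0.   -0.02]
shift/0.2 [-0.002 -0.005  0.232] turn/pi [ 0.  0. -0.]
t 3.95 tcp [ 0.4613 -0.0707  0.1817] stand xy [-0.0702  0.0009] F xyz stand [-0.24 -0.1  -0.19] w 0.0237 psi 1.2818 Tz [-0.035 -0.011  0.028] j [-0.31  0.19 -0.44  0.94  0.   -0.02]
```

View pics/s1.png

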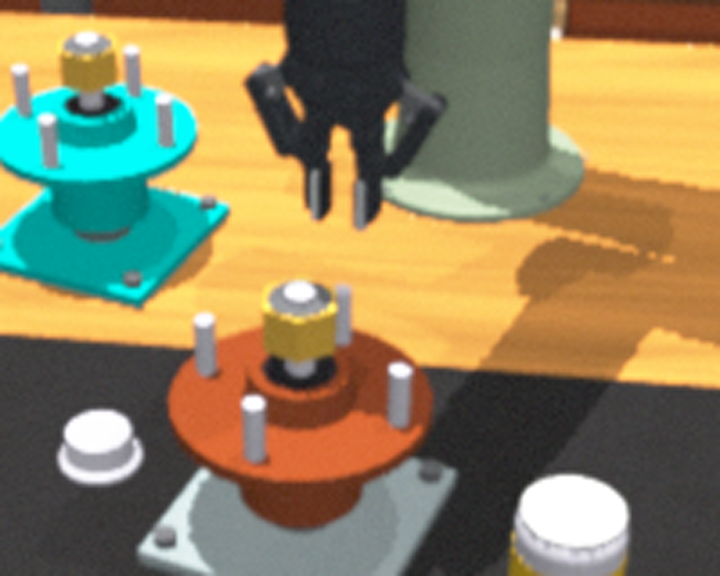

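The scene crop shows the open fingers at (317,215) and (366,225), straddling the front stud's top at (343,290) and above it. Next I'll lower them around the stud.

Request:
apply_moves(commands=[[0, -0.004, 0.05, 0, 0, 0, -0.45], [0, -0.004, 0.1, 0, 0, 0, -0.45], [0, -0.004, 0.15, 0, 0, 0, -0.45], [0, -0.004, 0.2, 0, 0, 0, -0.45], [0, -0.004, 0.235, 0, 0, 0, -0.45], [0, 0.005, 0.235, 0, 0, 0, -0.45], [0, 0.015, 0.235, 0, 0, 0, -0.45], [0, 0.025, 0.235, 0, 0, 0, -0.45], [0, 0.035, 0.235, 0, 0, 0, -0.45], [0, 0.045, 0.235, 0, 0, 0, -0.45]])

```text
time_s: 5.2
tcp_pos: [0.4635, -0.0618, 0.1341]
ee_rot: [0.0, 0.144, 0.99, -0.0]
ft_force: [-0.3, -0.1, 0.1]
width: 0.0237
```

```bash
python3 -c "
from h import *
st()
a=camera('scene');a=cv2.cvtColor(a,cv2.COLOR_RGB2BGR)[150:310,250:450];cv2.imwrite('pics/s2.png',cv2.resize(a,None,fx=3.6,fy=3.6,interpolation=cv2.INTER_CUBIC))"
```

```text
t 5.2 tcp [ 0.4635 -0.0618  0.1341] stand xy [-0.0706  0.01  ] F xyz stand [-0.27 -0.19  0.12] w 0.0237 psi 1.2818 Tz [-0.012 -0.047 -0.001] j [-0.29  0.24 -0.51  0.82 -0.   -0.  ]
```

View pics/s2.png

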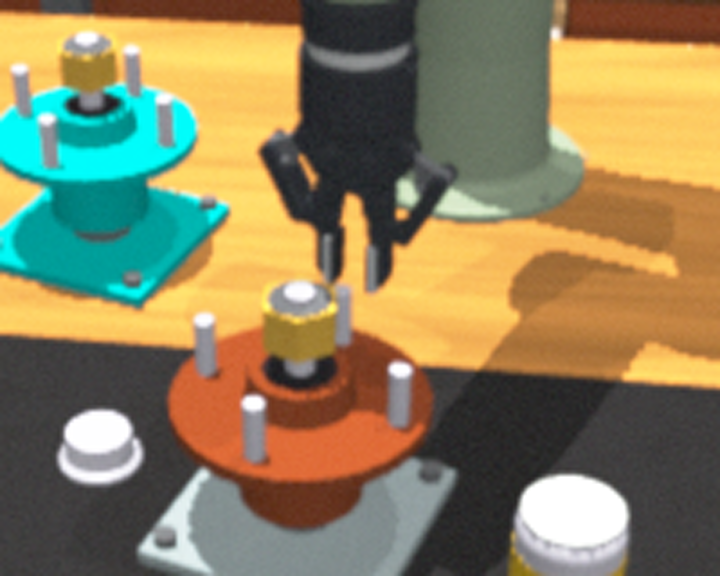

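```bash
python3 -c "
from h import *
s,t,r=state()
for dz in (0,.005,.01,.015,.02,.03):
  print(dz,[np.round((proj('scene',t+[0,0,dz]+np.r_[EY*e,0])-[250,150])*3.6) for e in(-.0118,.0118)])
print((proj('scene',[*(C-.07*EX),.155])-[250,150])*3.6, (proj('scene',[*(C-.07*EX),.112])-[250,150])*3.6)"
```

```text
0 [array([337., 309.]), array([369., 317.])]
0.005 [array([337., 303.]), array([369., 311.])]
0.01 [array([337., 297.]), array([369., 304.])]
0.015 [array([337., 291.]), array([369., 298.])]
0.02 [array([337., 284.]), array([369., 292.])]
0.03 [array([338., 272.]), array([370., 280.])]
[339.15420748 284.33713209] [338.53846143 336.06910586]
```

The fingers' tips, at crop (330,285) and (372,290), sit about 20 mm above the nominal TCP. They only reach the level of the stud's top, so they never engaged. I'll recentre, shift 6 mm away from the nut, go lower, and push left.

Request:
apply_moves(commands=[[0, -0.025, 0, 0, 0, 0, -0.45], [0.015, -0.05, 0, 0, 0, 0, -0.45], [0.03, -0.05, 0, 0, 0, 0, -0.45], [0.03, -0.05, 0.025, 0, 0, 0, -0.45], [0.03, -0.05, 0.05, 0, 0, 0, -0.45], [0.03, -0.05, 0.07, 0, 0, 0, -0.45], [0.03, -0.05, 0.07, 0, 0, 0, -0.45], [0.03, -0.035, 0.07, 0, 0, 0, -0.45], [0.03, -0.02, 0.07, 0, 0, 0, -0.45], [0.03, -0.005, 0.07, 0, 0, 0, -0.45]])

```text
time_s: 6.5
tcp_pos: [0.4574, -0.0614, 0.1202]
ee_rot: [0.0, 0.144, 0.99, -0.001]
ft_force: [-1.4, -2.0, 0.3]
width: 0.0234
```

```bash
python3 -c "
from h import *
st()
a=camera('scene');st();a=cv2.cvtColor(a,cv2.COLOR_RGB2BGR)[150:310,250:450];cv2.imwrite('pics/s3.png',cv2.resize(a,None,fx=3.6,fy=3.6,interpolation=cv2.INTER_CUBIC))"
```

```text
t 6.5 tcp [ 0.4574 -0.0614  0.1202] stand xy [-0.0765  0.0087] F xyz stand [-0.8  -2.28  0.28] w 0.0234 psi 1.2817 Tz [-0.341  0.154 -0.042] j [-0.29  0.25 -0.54  0.78 -0.   -0.  ]
t 6.55 tcp [ 0.4575 -0.0608  0.1201] stand xy [-0.0766  0.0092] F xyz stand [-0.73 -0.51  0.07] w 0.0236 psi 1.282 Tz [ 0.009 -0.01  -0.011] j [-0.29  0.25 -0.54  0.78 -0.   -0.  ]
```

View pics/s3.png

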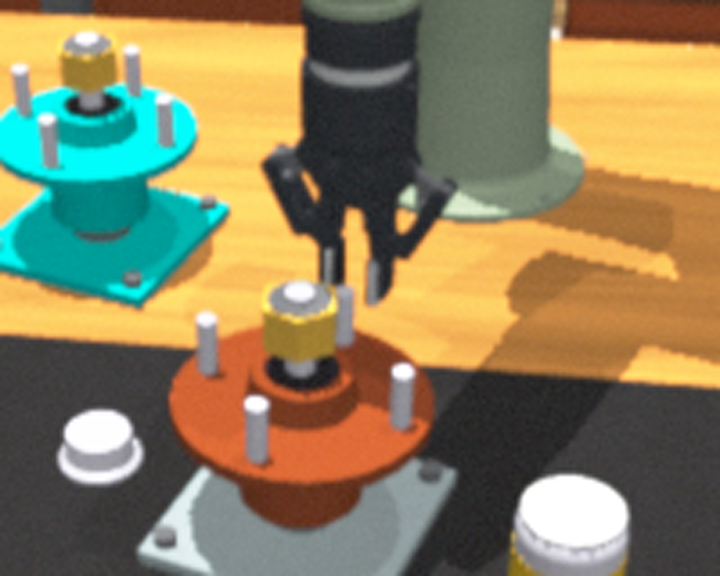

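Request:
apply_moves(commands=[[0, 0.003, 0, 0, 0, 0, -0.45], [0, 0.006, 0, 0, 0, 0, -0.45], [0, 0.009, 0, 0, 0, 0, -0.45], [0, 0.012, 0, 0, 0, 0, -0.45], [0, 0.015, 0, 0, 0, 0, -0.45], [0, 0.015, 0, 0, 0, 0, -0.45], [0, 0.015, 0, 0, 0, 0, -0.45], [0, 0.015, 0, 0, 0, 0, -0.45], [0, 0.015, 0, 0, 0, 0, -0.45], [0, 0.015, 0, 0, 0, 0, -0.45]])

```text
time_s: 7.8
tcp_pos: [0.4581, -0.0582, 0.1199]
ee_rot: [-0.0, 0.144, 0.99, 0.0]
ft_force: [0.4, -0.6, 0.2]
width: 0.0233
```

```bash
python3 -c "
from h import *
st()"
```

```text
t 7.8 tcp [ 0.4581 -0.0582  0.1199] stand xy [-0.0768  0.0119] F xyz stand [ 0.54 -0.42  0.22] w 0.0233 psi 1.2818 Tz [-0.025 -0.011  0.03 ] j [-0.29  0.25 -0.54  0.78  0.    0.  ]
```

Request:
apply_moves(commands=[[0, 0.005, 0, 0, 0, 0, -0.45], [0, 0.01, 0, 0, 0, 0, -0.45], [0, 0.015, 0, 0, 0, 0, -0.45], [0, 0.018, 0, 0, 0, 0, -0.45], [0, 0.02, 0, 0, 0, 0, -0.45], [0, 0.02, 0, 0, 0, 0, -0.45], [0, 0.02, 0, 0, 0, 0, -0.45], [0, 0.02, 0, 0, 0, 0, -0.45], [0, 0.02, 0, 0, 0, 0, -0.45], [0, 0.02, 0, 0, 0, 0, -0.45]])

```text
time_s: 9.05
tcp_pos: [0.4592, -0.0545, 0.1199]
ee_rot: [-0.0, 0.144, 0.99, -0.0]
ft_force: [-0.9, -2.9, -1.4]
width: 0.0234
```

```bash
python3 -c "
from h import *
st()"
```

```text
t 9.05 tcp [ 0.4592 -0.0545  0.1199] stand xy [-0.0767  0.0158] F xyz stand [-0.07 -3.06 -1.44] w 0.0234 psi 1.2817 Tz [-0.653  0.253 -0.026] j [-0.28  0.25 -0.54  0.78 -0.    0.01]
```

Request:
apply_moves(commands=[[0, 0.003, 0, 0, 0, 0, -0.45], [0, 0.006, 0, 0, 0, 0, -0.45], [0, 0.006, 0, 0, 0, 0, -0.45], [0, 0.006, 0, 0, 0, 0, -0.45], [0, 0.006, 0, 0, 0, 0, -0.45], [0, 0.006, 0, 0, 0, 0, -0.45], [0, 0.006, 0, 0, 0, 0, -0.45], [0, 0.006, 0, 0, 0, 0, -0.45], [0, 0.006, 0, 0, 0, 0, -0.45], [0, 0.006, 0, 0, 0, 0, -0.45]])

```text
time_s: 10.3
tcp_pos: [0.4595, -0.0535, 0.12]
ee_rot: [-0.0, 0.144, 0.99, -0.0]
ft_force: [-1.3, -4.3, -0.5]
width: 0.0234
```

```bash
python3 -c "
from h import *
st()
a=camera('scene');st();a=camera('top');st()
a=cv2.cvtColor(a,cv2.COLOR_RGB2BGR)[180:300,235:395];cv2.imwrite('pics/t4.png',cv2.resize(a,None,fx=5,fy=5,interpolation=cv2.INTER_CUBIC))"
```

```text
t 10.3 tcp [ 0.4595 -0.0535  0.12  ] stand xy [-0.0767  0.0168] F xyz stand [-0.07 -4.49 -0.46] w 0.0234 psi 1.2816 Tz [-1.027  0.424 -0.02 ] j [-0.28  0.25 -0.54  0.78 -0.    0.01]
t 10.35 tcp [ 0.4595 -0.0535  0.12  ] stand xy [-0.0767  0.0168] F xyz stand [-0.2  -5.   -0.79] w 0.0234 psi 1.2816 Tz [-1.026  0.328 -0.057] j [-0.28  0.25 -0.54  0.78 -0.    0.01]
t 10.4 tcp [ 0.4595 -0.0535  0.1199] stand xy [-0.0767  0.0168] F xyz stand [ 0.59 -5.08 -0.32] w 0.0232 psi 1.2815 Tz [-1.     0.341 -0.008] j [-0.28  0.25 -0.54  0.78 -0.    0.01]
```

View pics/t4.png

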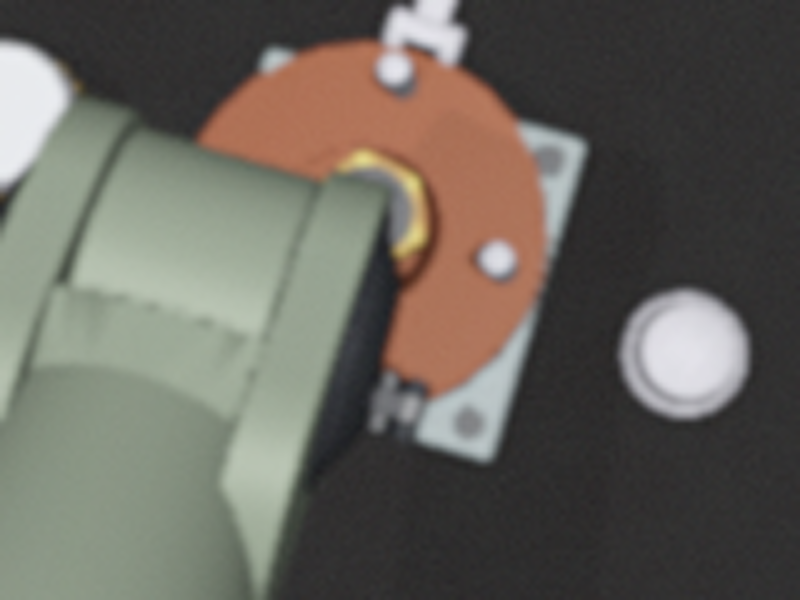

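Request:
apply_moves(commands=[[0, -0.025, 0, 0, 0, 0, -0.45], [0, -0.05, 0, 0, 0, 0, -0.45], [0, -0.075, 0, 0, 0, 0, -0.45], [0, -0.1, 0, 0, 0, 0, -0.45], [0, -0.12, 0, 0, 0, 0, -0.45], [0, -0.135, 0, 0, 0, 0, -0.45], [0, -0.148, 0, 0, 0, 0, -0.45], [0, -0.155, 0, 0, 0, 0, -0.45], [0, -0.163, 0, 0, 0, 0, -0.45], [0, -0.163, 0, 0, 0, 0, -0.45]])

```text
time_s: 11.65
tcp_pos: [0.4509, -0.0831, 0.12]
ee_rot: [0.0, 0.144, 0.99, 0.002]
ft_force: [2.0, 6.5, 0.1]
width: 0.0234
```

```bash
python3 -c "
from h import *
st();camera('top');camera('top');camera('top');camera('top');st();camera('top');st()"
```

```text
t 11.65 tcp [ 0.4509 -0.0831  0.12  ] stand xy [-0.0766 -0.014 ] F xyz stand [0.03 6.74 0.08] w 0.0234 psi 1.2827 Tz [ 1.358 -0.545  0.046] j [-0.35  0.24 -0.55  0.78  0.   -0.06]
t 11.85 tcp [ 0.4509 -0.0831  0.12  ] stand xy [-0.0766 -0.014 ] F xyz stand [0.8  5.81 1.04] w 0.0239 psi 1.2827 Tz [ 1.353 -0.544  0.043] j [-0.35  0.24 -0.55  0.78  0.   -0.06]
t 11.9 tcp [ 0.4508 -0.0831  0.1199] stand xy [-0.0766 -0.014 ] F xyz stand [0.49 6.67 1.53] w 0.0235 psi 1.2828 Tz [ 1.34  -0.573  0.047] j [-0.35  0.24 -0.55  0.78  0.   -0.06]
```

Request:
apply_moves(commands=[[0, 0.006, 0, 0, 0, 0, -0.45], [0, 0.01, 0, 0, 0, 0, -0.45], [0, 0.01, 0, 0, 0, 0, -0.45], [0, 0.01, 0, 0, 0, 0, -0.45], [0, 0.01, 0, 0, 0, 0, -0.45], [0, 0.01, 0, 0, 0, 0, -0.45], [0, 0.01, 0, 0, 0, 0, -0.45], [0, 0.01, 0, 0, 0, 0, -0.45], [0, 0.01, 0, 0, 0, 0, -0.45], [0, 0.01, 0, 0, 0, 0, -0.45]])

```text
time_s: 13.15
tcp_pos: [0.4511, -0.0822, 0.12]
ee_rot: [0.0, 0.144, 0.99, 0.001]
ft_force: [2.4, 6.0, 0.9]
width: 0.0237
```

```bash
python3 -c "
from h import *
st();camera('top');st()"
```

```text
t 13.15 tcp [ 0.4511 -0.0822  0.12  ] stand xy [-0.0766 -0.0131] F xyz stand [0.55 6.4  0.9 ] w 0.0237 psi 1.2819 Tz [ 1.063 -0.445  0.06 ] j [-0.34  0.24 -0.55  0.78  0.   -0.05]
t 13.2 tcp [ 0.4511 -0.0822  0.12  ] stand xy [-0.0766 -0.0131] F xyz stand [0.61 4.96 0.73] w 0.0236 psi 1.2819 Tz [ 1.072 -0.488 -0.002] j [-0.34  0.24 -0.55  0.78  0.   -0.05]
```

Run:
```python
from h import *
a=camera('top');cv2.imwrite('pics/t5raw.png',cv2.cvtColor(a,cv2.COLOR_RGB2BGR));st()
def blobs(big,f,u0,v0):
    n,l,s,c=cv2.connectedComponentsWithStats((big>165).astype(np.uint8))
    for i in range(1,n):
        if s[i,4]/f/f>25 and s[i,4]/f/f<45:
            u,v=u0+(c[i,0]+.5)/f-.5,v0+(c[i,1]+.5)/f-.5
            d=onz('top',u,v,.155)-C; print(np.round([u,v,s[i,4]/f/f],2),np.round([d@EX,d@EY],4))
print('left');blobs(cv2.imread('pics/t4.png').min(2),5,235,180)
print('right');b=a.min(2)[180:300,235:395];blobs(cv2.resize(b,None,fx=8,fy=8,interpolation=cv2.INTER_CUBIC),8,235,180)
print('start');b=cv2.imread('pics/top0.png').min(2)[180:300,235:395];blobs(cv2.resize(b,None,fx=8,fy=8,interpolation=cv2.INTER_CUBIC),8,235,180)
```

```text
t 13.25 tcp [ 0.4511 -0.0822  0.12  ] stand xy [-0.0767 -0.0131] F xyz stand [0.34 5.89 1.04] w 0.0234 psi 1.2819 Tz [ 1.045 -0.478  0.057] j [-0.34  0.24 -0.55  0.78  0.   -0.05]
left
[334.11 231.18  30.  ] [ 0.0007 -0.0596]
right
[321.91 195.71  33.23] [ 0.0697 -0.0102]
[342.55 234.5   30.66] [-0.0009 -0.0799]
start
[317.61 194.4   34.39] [ 0.0698 -0.    ]
[346.92 212.06  44.41] [ 0.0504 -0.0748]
[278.81 214.85  35.91] [0.0001 0.0701]
[338.48 232.81  35.89] [ 0.0001 -0.07  ]
[299.49 253.73  36.53] [-0.0701 -0.0001]
```

Request:
apply_moves(commands=[[0, 0.03, 0, 0, 0, 0, -0.45], [0, 0.06, 0, 0, 0, 0, -0.45], [0, 0.09, 0, 0, 0, 0, -0.45], [0, 0.102, 0, 0, 0, 0, -0.45], [0, 0.102, 0, 0, 0, 0, -0.45], [0, 0.078, 0, 0, 0, 0, -0.45], [0, 0.078, -0.1, 0, 0, 0, -0.45], [0, 0.078, -0.25, 0, 0, 0, -0.45], [0, 0.078, -0.4, 0, 0, 0, -0.1], [0, 0.078, -0.55, 0, 0, 0, 0.5]])

```text
time_s: 14.5
tcp_pos: [0.4551, -0.0679, 0.2309]
ee_rot: [-0.0, 0.144, 0.99, 0.0]
ft_force: [0.3, -0.4, 0.5]
width: 0.0551
```

Run:
```python
from h import *
st()
im=cv2.imread('pics/top0.png')
bg=cv2.resize(im[180:280,255:405],None,fx=8,fy=8,interpolation=cv2.INTER_CUBIC)
m=cv2.inRange(cv2.cvtColor(bg,cv2.COLOR_BGR2HSV),(18,90,70),(35,255,255))
n,l,s,c=cv2.connectedComponentsWithStats(m)
i=[i for i in range(1,n) if s[i,4]>7000][0]
cnt=max(cv2.findContours((l==i).astype(np.uint8),0,cv2.CHAIN_APPROX_NONE)[0],key=cv2.contourArea)
ap=cv2.approxPolyN(cnt,6)[0] if hasattr(cv2,'approxPolyN') else None
print(ap)
for u,v in ap:
    d=onz('top',255+(u+.5)/8-.5,180+(v+.5)/8-.5,.190)-C
    print(np.round(d,4),np.hypot(*d).round(4),np.degrees(np.arctan2(d[1],d[0])).round(1))
pts=np.array([onz('top',255+(u+.5)/8-.5,180+(v+.5)/8-.5,.190)-C for u,v in cv2.convexHull(cnt)[:,0]])
```

```text
t 14.5 tcp [ 0.4551 -0.0679  0.2309] stand xy [-0.0769  0.0017] F xyz stand [ 0.45 -0.32  0.46] w 0.0551 psi 1.2813 Tz [-0.022 -0.1   -0.013] j [-0.31  0.14 -0.37  1.06  0.   -0.02]
[[514 282]
 [524 391]
 [432 451]
 [340 398]
 [331 296]
 [422 236]]
[ 0.016  -0.0232] 0.0282 -55.5
[-0.0138 -0.0261] 0.0295 -117.9
[-0.0302 -0.0012] 0.0303 -177.7
[-0.0159  0.0239] 0.0287 123.7
[0.0119 0.0265] 0.0291 65.8
[0.0285 0.0019] 0.0285 3.9
```

```bash
python3 -c "
from h import *
st();go([.5288,-.0897,.225],1.622)"
```

```text
t 14.5 tcp [ 0.4551 -0.0679  0.2309] stand xy [-0.0769  0.0017] F xyz stand [ 0.45 -0.32  0.46] w 0.0551 psi 1.2813 Tz [-0.022 -0.1   -0.013] j [-0.31  0.14 -0.37  1.06  0.   -0.02]
shift/0.2 [-0.384  0.001  0.03 ] turn/pi [ 0.     -0.     -0.1084]
```

Request:
apply_moves(commands=[[-0.08, 0, 0, 0, 0, -0.025, 0.8], [-0.18, 0, 0.01, 0, 0, -0.05, 0.8], [-0.28, 0, 0.02, 0, 0, -0.08, 0.8], [-0.384, 0.001, 0.03, 0, 0, -0.1084, 0.8], [-0.384, 0.001, 0.03, 0, 0, -0.1084, 0.8], [-0.384, 0.001, 0.1, 0, 0, -0.1084, 0.8], [-0.384, 0.001, 0.2, 0, 0, -0.1084, 0.8], [-0.384, 0.001, 0.3, 0, 0, -0.1084, 0.8], [-0.384, 0.001, 0.4, 0, 0, -0.1084, 0.8], [-0.384, 0.001, 0.42, 0, 0, -0.1084, 0.8]])

```text
time_s: 15.75
tcp_pos: [0.5268, -0.0887, 0.1442]
ee_rot: [-0.002, -0.025, 1.0, 0.001]
ft_force: [-0.5, 0.0, -0.5]
width: 0.0768
```

```bash
python3 -c "
from h import *
st()
a=camera('scene');st();a=cv2.cvtColor(a,cv2.COLOR_RGB2BGR)[170:310,250:430];cv2.imwrite('pics/s6.png',cv2.resize(a,None,fx=4,fy=4,interpolation=cv2.INTER_CUBIC))"
```

```text
t 15.75 tcp [ 0.5268 -0.0887  0.1442] stand xy [-0.0022  0.0023] F xyz stand [-0.51 -0.13 -0.45] w 0.0768 psi 1.6216 Tz [0.011 0.022 0.011] j [-0.31  0.35 -0.32  0.9   0.   -0.36]
t 15.8 tcp [ 0.5273 -0.0889  0.1447] stand xy [-0.0017  0.0022] F xyz stand [-0.34 -1.09 -0.42] w 0.0766 psi 1.6218 Tz [0.026 0.021 0.03 ] j [-0.31  0.35 -0.32  0.9   0.   -0.36]
```

View pics/s6.png

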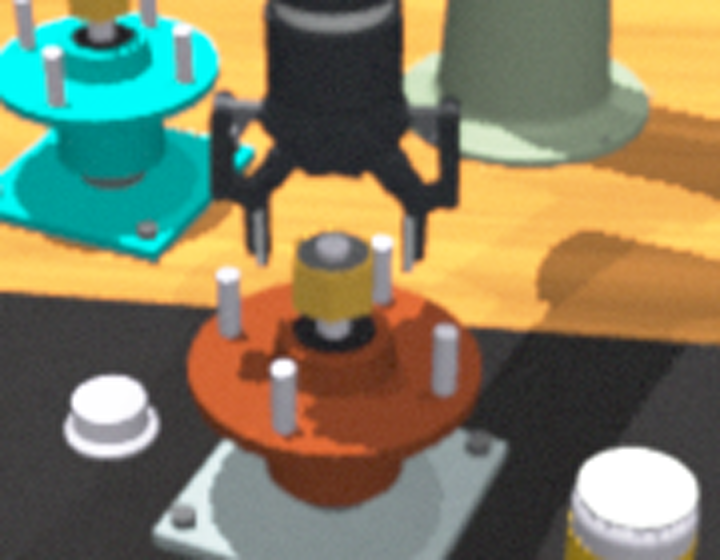

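```bash
python3 -c "
from h import *
s,t,r=state()
for z in (.145,.155,.165,.175,.185,.218): print(z,[np.round((proj('scene',[t[0],t[1]+e,z])-[250,170])*4) for e in(-.038,0,.038)])
print((proj('scene',[*C,.196])-[250,170])*4,(proj('scene',[*C,.158])-[250,170])*4)
print((proj('scene',[*(C-.07*EX),.155])-[250,170])*4)"
```

```text
0.145 [array([271., 304.]), array([334., 309.]), array([399., 314.])]
0.155 [array([270., 290.]), array([334., 295.]), array([399., 300.])]
0.165 [array([270., 276.]), array([334., 281.]), array([399., 286.])]
0.175 [array([270., 262.]), array([334., 267.]), array([400., 272.])]
0.185 [array([269., 248.]), array([334., 253.]), array([400., 257.])]
0.218 [array([268., 200.]), array([334., 204.]), array([401., 209.])]
[329.42570626 237.16517935] [329.73241326 291.54586156]
[376.83800831 235.93014677]
```

```bash
python3 -c "
from h import *
a=camera('top');a=cv2.cvtColor(a,cv2.COLOR_RGB2BGR)[180:300,235:395];a=cv2.resize(a,None,fx=5,fy=5,interpolation=cv2.INTER_CUBIC)
b=cv2.resize(cv2.imread('pics/t5raw.png')[180:300,235:395],None,fx=5,fy=5)
cv2.imwrite('pics/t7.png',cv2.resize(np.hstack([a,b])[:,:],(800,300)))
cv2.imwrite('pics/t7a.png',a);st()
for z in (.15,.2): print((proj('top',[.5273,-.0889,z])-[235,180])*5,(proj('top',[.5273,-.0889+.045,z])-[235,180])*5)"
```

```text
t 15.85 tcp [ 0.5281 -0.0891  0.1456] stand xy [-0.0009  0.0023] F xyz stand [0.74 0.17 0.56] w 0.0768 psi 1.6219 Tz [ 0.031 -0.005 -0.005] j [-0.3   0.35 -0.32  0.9   0.   -0.36]
[362.43930139 222.65305941] [262.76632692 222.22904942]
[358.73755073 209.94264614] [254.24858595 209.50381142]
```

View pics/t7a.png

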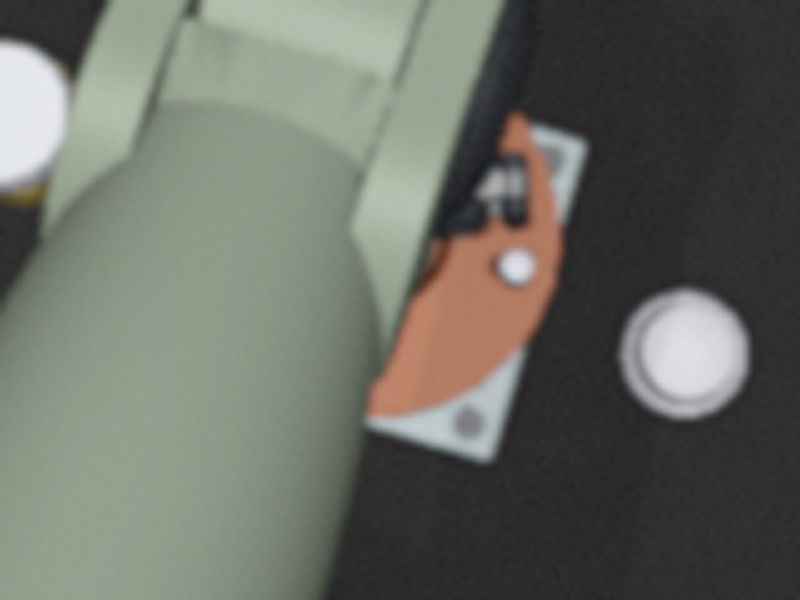

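View pics/t1.png

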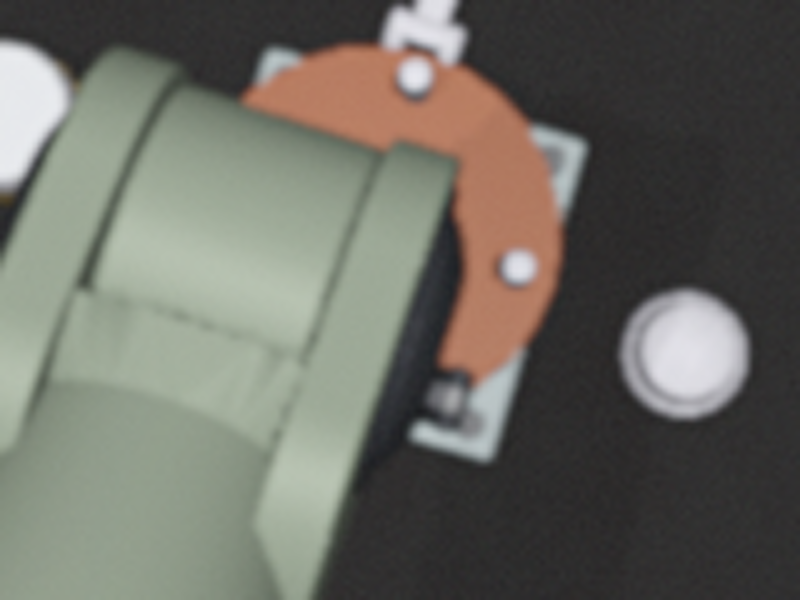

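The crop shows the fingers at (262,262) and (410,268), centred on the nut at (335,245), but the tips sit high again, near z 0.175. The top view's knuckle position agrees in x. I'll lower 12 mm more, then close gently.

Request:
apply_moves(commands=[[0, 0, 0.02, 0, 0, 0, 0.8], [0, 0, 0.04, 0, 0, 0, 0.8], [0, 0, 0.058, 0, 0, 0, 0.6], [0, 0, 0.058, 0, 0, 0, 0.4], [0, 0, 0.058, 0, 0, 0, 0.2], [0, 0, 0.058, 0, 0, 0, 0.12], [0, 0, 0.058, 0, 0, 0, 0.05], [0, 0, 0.058, 0, 0, 0, 0.0], [0, 0, 0.058, 0, 0, 0, -0.1], [0, 0, 0.058, 0, 0, 0, -0.1]], force=40)

```text
time_s: 17.1
tcp_pos: [0.5292, -0.0898, 0.1348]
ee_rot: [0.0, -0.026, 1.0, -0.001]
ft_force: [-1.5, -3.0, 5.2]
width: 0.0455
```

```bash
python3 -c "
from h import *
st()
a=camera('scene');st();a=cv2.cvtColor(a,cv2.COLOR_RGB2BGR)[170:310,250:430];cv2.imwrite('pics/s8.png',cv2.resize(a,None,fx=4,fy=4,interpolation=cv2.INTER_CUBIC))"
```

```text
t 17.1 tcp [ 0.5292 -0.0898  0.1348] stand xy [0.0004 0.0019] F xyz stand [-0.53 -3.32  5.19] w 0.0455 psi 1.6221 Tz [-0.542  0.42   0.156] j [-0.31  0.36 -0.34  0.88 -0.   -0.36]
t 17.15 tcp [ 0.5292 -0.0898  0.1348] stand xy [0.0004 0.0019] F xyz stand [-0.41 -2.72  5.5 ] w 0.0457 psi 1.6222 Tz [-0.51   0.355  0.216] j [-0.31  0.36 -0.34  0.88 -0.   -0.36]
```

View pics/s8.png

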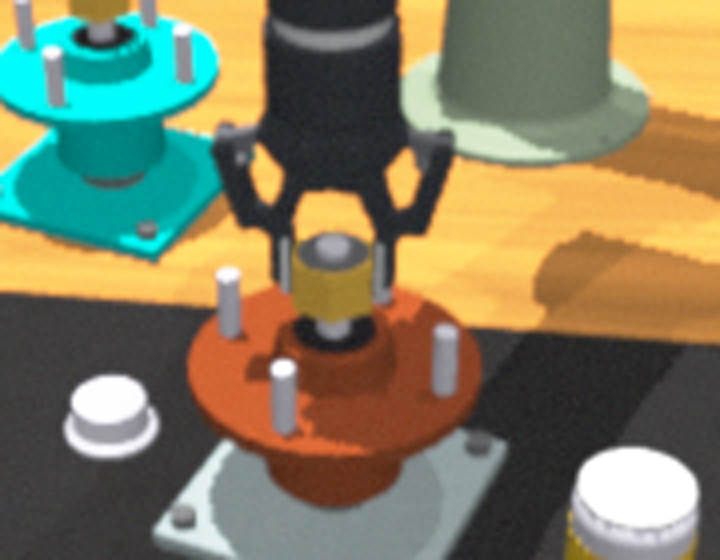

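The crop shows both pads flat on the nut, at (285,265) and (382,270), and the measured width is 45.6 mm. Next I'll turn clockwise by 0.9 rad, following the thread down.

Request:
apply_moves(commands=[[0, 0, 0.001, 0, 0, 0.02, -0.1], [0, 0, 0.002, 0, 0, 0.05, -0.1], [0, 0, 0.004, 0, 0, 0.085, -0.1], [0, 0, 0.005, 0, 0, 0.12, -0.1], [0, 0, 0.006, 0, 0, 0.155, -0.1], [0, 0, 0.008, 0, 0, 0.19, -0.1], [0, 0, 0.009, 0, 0, 0.225, -0.1], [0, 0, 0.01, 0, 0, 0.255, -0.1], [0, 0, 0.011, 0, 0, 0.286, -0.1], [0, 0, 0.011, 0, 0, 0.286, -0.1]])

```text
time_s: 18.4
tcp_pos: [0.5294, -0.089, 0.1327]
ee_rot: [0.0, 0.411, 0.912, 0.001]
ft_force: [-1.3, 0.8, 6.0]
width: 0.0451
```

```bash
python3 -c "
from h import *
st();a=camera('scene');st();a=cv2.cvtColor(a,cv2.COLOR_RGB2BGR)[170:310,250:430];cv2.imwrite('pics/s9.png',cv2.resize(a,None,fx=4,fy=4,interpolation=cv2.INTER_CUBIC))"
```

```text
t 18.4 tcp [ 0.5294 -0.089   0.1327] stand xy [0.0004 0.0028] F xyz stand [-1.5   0.41  5.95] w 0.0451 psi 0.7233 Tz [-0.067  0.306 -0.107] j [-0.3   0.36 -0.34  0.87  0.    0.54]
t 18.45 tcp [ 0.5295 -0.089   0.1327] stand xy [0.0004 0.0027] F xyz stand [-1.28 -0.65  6.53] w 0.0453 psi 0.7234 Tz [-0.032  0.32  -0.122] j [-0.3   0.36 -0.34  0.87  0.    0.54]
```

View pics/s9.png

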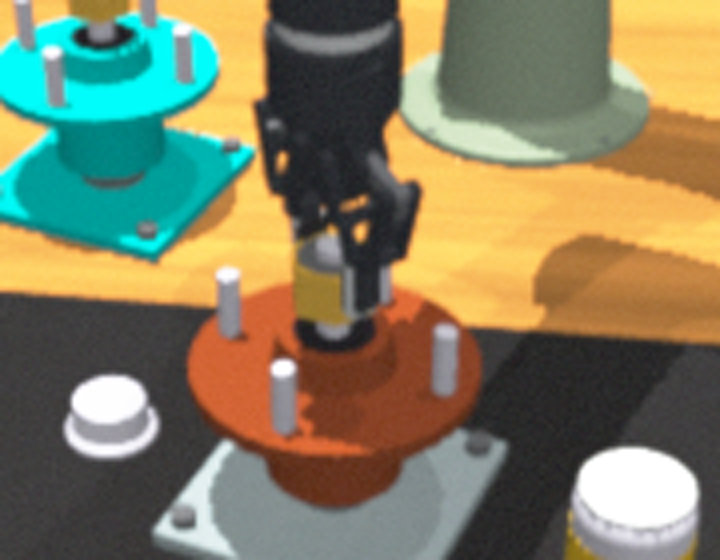

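Request:
apply_moves(commands=[[0, 0, 0.001, 0, 0, 0.01, -0.1], [0, 0, 0.001, 0, 0, 0.02, -0.1], [0, 0, 0.002, 0, 0, 0.03, -0.1], [0, 0, 0.002, 0, 0, 0.04, -0.1], [0, 0, 0.002, 0, 0, 0.048, -0.1], [0, 0, 0.002, 0, 0, 0.048, -0.1], [0, 0, 0.002, 0, 0, 0.048, -0.1], [0, 0, 0.002, 0, 0, 0.048, 0.1], [0, 0, 0.002, 0, 0, 0.048, 0.5], [0, 0, 0.002, 0, 0, 0.048, 0.8]])

```text
time_s: 19.7
tcp_pos: [0.5288, -0.0892, 0.1314]
ee_rot: [-0.0, 0.479, 0.878, 0.0]
ft_force: [-0.3, -0.6, -0.3]
width: 0.0769
```

```bash
python3 -c "
from h import *
st();go([*(C-.0766*EX+.002*EY),.225],np.pi/2+YAW)"
```

```text
t 19.7 tcp [ 0.5288 -0.0892  0.1314] stand xy [-0.0002  0.0023] F xyz stand [-0.12 -0.63 -0.35] w 0.0769 psi 0.5728 Tz [0.021 0.055 0.   ] j [-0.3   0.36 -0.34  0.87  0.    0.69]
shift/0.2 [ 0.289 -0.25  -0.468] turn/pi [-0.     -0.0003 -0.2257]
```

Request:
apply_moves(commands=[[0, 0, -0.1, 0, 0, 0, 0.8], [0, 0, -0.2, 0, 0, 0, 0.8], [0, 0, -0.33, 0, 0, 0, 0.8], [0, 0, -0.468, 0, 0, 0, 0.8], [0.06, -0.05, -0.468, 0, 0, -0.04, 0.4], [0.12, -0.1, -0.468, 0, 0, -0.09, 0], [0.18, -0.15, -0.468, 0, 0, -0.14, -0.45], [0.24, -0.2, -0.468, 0, 0, -0.185, -0.45], [0.289, -0.25, -0.468, 0, 0, -0.2257, -0.45], [0.289, -0.25, -0.468, 0, 0, -0.2257, -0.45]])

```text
time_s: 20.95
tcp_pos: [0.455, -0.0677, 0.2253]
ee_rot: [-0.0, 0.145, 0.989, 0.0]
ft_force: [0.1, -0.4, 1.3]
width: 0.0234
```

```bash
python3 -c "
from h import *
st();go([*(C-.0766*EX+.002*EY),.12],np.pi/2+YAW)"
```

```text
t 20.95 tcp [ 0.455  -0.0677  0.2253] stand xy [-0.077  0.002] F xyz stand [ 0.18 -0.37  1.25] w 0.0234 psi 1.2804 Tz [-0.051 -0.06  -0.018] j [-0.31  0.15 -0.38  1.05  0.   -0.02]
shift/0.2 [-0.002  0.     0.527] turn/pi [ 0.     -0.0001 -0.0004]
```

Request:
apply_moves(commands=[[0, 0, 0.1, 0, 0, 0, -0.45], [0, 0, 0.2, 0, 0, 0, -0.45], [0, 0, 0.28, 0, 0, 0, -0.45], [0, 0, 0.35, 0, 0, 0, -0.45], [0, 0, 0.42, 0, 0, 0, -0.45], [0, 0, 0.48, 0, 0, 0, -0.45], [0, 0, 0.527, 0, 0, 0, -0.45], [0, 0.01, 0.527, 0, 0, 0, -0.45], [0, 0.02, 0.527, 0, 0, 0, -0.45], [0, 0.024, 0.527, 0, 0, 0, -0.45]])

```text
time_s: 22.2
tcp_pos: [0.4575, -0.0632, 0.1204]
ee_rot: [0.0, 0.144, 0.99, -0.0]
ft_force: [-0.2, 0.3, -0.4]
width: 0.0238
```

```bash
python3 -c "
from h import *
st();a=camera('top');st()"
```

```text
t 22.2 tcp [ 0.4575 -0.0632  0.1204] stand xy [-0.0759  0.0069] F xyz stand [-0.26  0.19 -0.42] w 0.0238 psi 1.2823 Tz [ 0.005 -0.062 -0.032] j [-0.3   0.25 -0.54  0.78  0.   -0.01]
t 22.25 tcp [ 0.4575 -0.0632  0.1204] stand xy [-0.0759  0.0069] F xyz stand [-0.21 -0.12  0.82] w 0.0236 psi 1.2823 Tz [ 0.048 -0.017  0.015] j [-0.3   0.25 -0.54  0.78  0.   -0.01]
```

Now at the predicted contact point; advance 2 mm.

Request:
apply_moves(commands=[[0, 0.003, 0, 0, 0, 0, -0.45], [0, 0.006, 0, 0, 0, 0, -0.45], [0, 0.008, 0, 0, 0, 0, -0.45], [0, 0.01, 0, 0, 0, 0, -0.45], [0, 0.01, 0, 0, 0, 0, -0.45], [0, 0.01, 0, 0, 0, 0, -0.45], [0, 0.01, 0, 0, 0, 0, -0.45], [0, 0.01, 0, 0, 0, 0, -0.45], [0, 0.01, 0, 0, 0, 0, -0.45], [0, 0.01, 0, 0, 0, 0, -0.45]])

```text
time_s: 23.5
tcp_pos: [0.4577, -0.0617, 0.1201]
ee_rot: [0.0, 0.144, 0.99, -0.0]
ft_force: [-1.7, -4.9, 4.3]
width: 0.0234
```

```bash
python3 -c "
from h import *
st()"
```

```text
t 23.5 tcp [ 0.4577 -0.0617  0.1201] stand xy [-0.0761  0.0084] F xyz stand [-0.27 -5.16  4.32] w 0.0234 psi 1.2819 Tz [-1.164  0.293 -0.08 ] j [-0.29  0.25 -0.54  0.78 -0.   -0.  ]
```

Request:
apply_moves(commands=[[0, -0.015, 0, 0, 0, 0, -0.45], [0, -0.03, 0, 0, 0, 0, -0.45], [0, -0.045, 0, 0, 0, 0, -0.45], [0, -0.055, 0, 0, 0, 0, -0.45], [0, -0.06, 0, 0, 0, 0, -0.45], [0, -0.065, 0, 0, 0, 0, -0.45], [0, -0.068, 0, 0, 0, 0, -0.45], [0, -0.068, 0, 0, 0, 0, -0.45], [0, -0.068, 0, 0, 0, 0, -0.45], [0, -0.068, 0, 0, 0, 0, -0.45]])

```text
time_s: 24.75
tcp_pos: [0.4539, -0.0733, 0.1199]
ee_rot: [0.0, 0.143, 0.99, 0.001]
ft_force: [1.3, 5.1, 0.1]
width: 0.0236
```

```bash
python3 -c "
from h import *
st();a=camera('top');st()
cv2.imwrite('pics/t10raw.png',cv2.cvtColor(a,cv2.COLOR_RGB2BGR))"
```

```text
t 24.75 tcp [ 0.4539 -0.0733  0.1199] stand xy [-0.0765 -0.0038] F xyz stand [-0.21  5.29  0.13] w 0.0236 psi 1.2828 Tz [ 1.048 -0.322  0.013] j [-0.32  0.24 -0.55  0.78  0.   -0.03]
t 24.8 tcp [ 0.4539 -0.0734  0.1199] stand xy [-0.0765 -0.0038] F xyz stand [ 0.15  4.38 -0.58] w 0.0239 psi 1.2828 Tz [ 1.114 -0.356  0.007] j [-0.32  0.24 -0.55  0.78  0.   -0.03]
```

Run:
```python
from h import *
def blobs(f):
    b=cv2.imread(f).min(2)[180:300,235:395].astype(np.float32);big=cv2.resize(b,None,fx=8,fy=8,interpolation=cv2.INTER_CUBIC)
    n,l,s,c=cv2.connectedComponentsWithStats((big>165).astype(np.uint8))
    for i in range(1,n):
        if 25<s[i,4]/64<42:
            u,v=235+(c[i,0]+.5)/8-.5,180+(c[i,1]+.5)/8-.5
            d=onz('top',u,v,.155)-C; print(f,np.round(d@EX,4),np.round(d@EY,4))
for f in('top0','t5raw','t10raw'): blobs(f'pics/{f}.png')
a=camera('top');cv2.imwrite('pics/t11.png',cv2.cvtColor(a,cv2.COLOR_RGB2BGR));blobs('pics/t11.png');st()
```

```text
pics/top0.png 0.0698 -0.0
pics/top0.png 0.0001 0.0701
pics/top0.png 0.0001 -0.07
pics/top0.png -0.0701 -0.0001
pics/t5raw.png 0.0697 -0.0102
pics/t5raw.png -0.0009 -0.0799
pics/t10raw.png 0.0698 -0.0006
pics/t10raw.png 0.0507 -0.0746
pics/t10raw.png 0.0 -0.0707
pics/t11.png 0.0698 -0.0006
pics/t11.png 0.0507 -0.0746
pics/t11.png 0.0 -0.0707
t 24.85 tcp [ 0.4539 -0.0733  0.1199] stand xy [-0.0765 -0.0038] F xyz stand [ 0.07  4.94 -0.24] w 0.0238 psi 1.2829 Tz [ 1.051 -0.307  0.04 ] j [-0.32  0.24 -0.55  0.78  0.   -0.03]
```

Images put the tight lean at about 0.006 rad under 5 N. Loose, it was 0.093 rad at the same force, and from that I estimate the nut is about 0.1 rad past contact. To be sure, I'll repeat the left/right proof slightly firmer, at about 7 N.

Request:
apply_moves(commands=[[0, 0.015, 0, 0, 0, 0, -0.45], [0, 0.03, 0, 0, 0, 0, -0.45], [0, 0.045, 0, 0, 0, 0, -0.45], [0, 0.055, 0, 0, 0, 0, -0.45], [0, 0.063, 0, 0, 0, 0, -0.45], [0, 0.068, 0, 0, 0, 0, -0.45], [0, 0.072, 0, 0, 0, 0, -0.45], [0, 0.072, 0, 0, 0, 0, -0.45], [0, 0.072, 0, 0, 0, 0, -0.45], [0, 0.072, 0, 0, 0, 0, -0.45]])

```text
time_s: 26.1
tcp_pos: [0.4576, -0.0615, 0.12]
ee_rot: [-0.0, 0.144, 0.99, -0.001]
ft_force: [-1.3, -5.1, 0.4]
width: 0.0236
```

```bash
python3 -c "
from h import *
st();a=camera('top');st()
cv2.imwrite('pics/t12.png',cv2.cvtColor(a,cv2.COLOR_RGB2BGR))"
```

```text
t 26.1 tcp [ 0.4576 -0.0615  0.12  ] stand xy [-0.0763  0.0086] F xyz stand [ 0.19 -5.3   0.39] w 0.0236 psi 1.2814 Tz [-1.06   0.376 -0.055] j [-0.29  0.25 -0.54  0.78 -0.   -0.  ]
t 26.15 tcp [ 0.4576 -0.0615  0.1201] stand xy [-0.0763  0.0086] F xyz stand [-0.26 -5.29  0.58] w 0.0235 psi 1.2814 Tz [-1.074  0.331 -0.   ] j [-0.29  0.25 -0.54  0.78 -0.   -0.  ]
```

Request:
apply_moves(commands=[[0, -0.015, 0, 0, 0, 0, -0.45], [0, -0.03, 0, 0, 0, 0, -0.45], [0, -0.045, 0, 0, 0, 0, -0.45], [0, -0.055, 0, 0, 0, 0, -0.45], [0, -0.062, 0, 0, 0, 0, -0.45], [0, -0.068, 0, 0, 0, 0, -0.45], [0, -0.073, 0, 0, 0, 0, -0.45], [0, -0.075, 0, 0, 0, 0, -0.45], [0, -0.075, 0, 0, 0, 0, -0.45], [0, -0.075, 0, 0, 0, 0, -0.45]])

```text
time_s: 27.4
tcp_pos: [0.454, -0.0735, 0.12]
ee_rot: [0.0, 0.143, 0.99, 0.002]
ft_force: [1.4, 6.0, 0.1]
width: 0.0234
```

Run:
```python
from h import *
st();a=camera('top');st()
cv2.imwrite('pics/t13.png',cv2.cvtColor(a,cv2.COLOR_RGB2BGR))
for f in('t12','t13'):
    b=cv2.imread(f'pics/{f}.png').min(2)[180:300,235:395].astype(np.float32);big=cv2.resize(b,None,fx=8,fy=8,interpolation=cv2.INTER_CUBIC)
    n,l,s,c=cv2.connectedComponentsWithStats((big>165).astype(np.uint8))
    for i in range(1,n):
        if 25<s[i,4]/64<42:
            d=onz('top',235+(c[i,0]+.5)/8-.5,180+(c[i,1]+.5)/8-.5,.155)-C; print(f,np.round(d@EX,4),np.round(d@EY,4))
```

```text
t 27.4 tcp [ 0.454  -0.0735  0.12  ] stand xy [-0.0763 -0.004 ] F xyz stand [-0.36  6.2   0.14] w 0.0234 psi 1.2831 Tz [ 1.288 -0.409  0.064] j [-0.32  0.24 -0.55  0.78  0.   -0.04]
t 27.45 tcp [ 0.454  -0.0735  0.12  ] stand xy [-0.0763 -0.004 ] F xyz stand [ 0.41  6.46 -0.08] w 0.0234 psi 1.283 Tz [ 1.277 -0.458  0.066] j [-0.32  0.24 -0.55  0.78  0.   -0.04]
t12 0.0699 0.0016
t12 0.0491 -0.0749
t12 0.0 -0.0684
t13 0.0699 -0.0009
t13 0.0504 -0.0751
t13 0.0001 -0.0709
```

The tight lean is +0.0145 left at 5.1 N and −0.0085 right at 6.2 N, so it no longer knocks. By the stiffness this puts the nut only 0.04–0.1 rad past contact, which is thin for "snug". I'll add about 0.06 rad and prove it again.

Request:
apply_moves(commands=[[0, 0.02, 0, 0, 0, 0, -0.45], [0, 0.033, 0, 0, 0, 0, -0.45], [0, 0.033, -0.05, 0, 0, 0, -0.45], [0, 0.033, -0.12, 0, 0, 0, -0.45], [0, 0.033, -0.2, 0, 0, 0, -0.45], [0, 0.033, -0.3, 0, 0, 0, -0.45], [0, 0.033, -0.4, 0, 0, 0, -0.2], [0, 0.033, -0.5, 0, 0, 0, 0.3], [0, 0.033, -0.53, 0, 0, 0, 0.8], [0, 0.033, -0.53, 0, 0, 0, 0.8]])

```text
time_s: 28.7
tcp_pos: [0.4557, -0.0688, 0.2265]
ee_rot: [0.001, 0.144, 0.99, -0.0]
ft_force: [-0.1, -0.2, -0.3]
width: 0.0766
```

Run:
```python
from h import *
st();a=camera('top')
cv2.imwrite('pics/t14.png',cv2.cvtColor(a,cv2.COLOR_RGB2BGR))
b=a.min(2)[180:300,235:395].astype(np.float32);big=cv2.resize(b,None,fx=8,fy=8,interpolation=cv2.INTER_CUBIC)
n,l,s,c=cv2.connectedComponentsWithStats((big>165).astype(np.uint8))
for i in range(1,n):
    if 25<s[i,4]/64<42:
        d=onz('top',235+(c[i,0]+.5)/8-.5,180+(c[i,1]+.5)/8-.5,.155)-C; print(np.round(d@EX,4),np.round(d@EY,4))
go([.5290,-.0893,.225],.573)
```

```text
t 28.7 tcp [ 0.4557 -0.0688  0.2265] stand xy [-0.0761  0.001 ] F xyz stand [-0.   -0.2  -0.25] w 0.0766 psi 1.2819 Tz [ 0.023 -0.051 -0.013] j [-0.31  0.14 -0.37  1.05 -0.   -0.02]
0.07 0.0006
0.0492 -0.0752
0.0001 -0.0696
shift/0.2 [-0.383  0.006  0.004] turn/pi [-0.     -0.      0.2257]
```

Request:
apply_moves(commands=[[-0.07, 0, 0, 0, 0, 0.04, 0.8], [-0.15, 0, 0, 0, 0, 0.08, 0.8], [-0.23, 0.003, 0, 0, 0, 0.125, 0.8], [-0.31, 0.005, 0, 0, 0, 0.17, 0.8], [-0.383, 0.006, 0.004, 0, 0, 0.21, 0.8], [-0.383, 0.006, 0.004, 0, 0, 0.2257, 0.8], [-0.383, 0.006, 0.1, 0, 0, 0.2257, 0.8], [-0.383, 0.006, 0.2, 0, 0, 0.2257, 0.8], [-0.383, 0.006, 0.3, 0, 0, 0.2257, 0.8], [-0.383, 0.006, 0.4, 0, 0, 0.2257, 0.8]])

```text
time_s: 30.0
tcp_pos: [0.5284, -0.0891, 0.1443]
ee_rot: [-0.001, 0.478, 0.878, -0.0]
ft_force: [-0.0, 0.1, 0.5]
width: 0.0768
```

```bash
python3 -c "
from h import *
st();go([.5290,-.0893,.131],.573)"
```

```text
t 30.0 tcp [ 0.5284 -0.0891  0.1443] stand xy [-0.0006  0.0023] F xyz stand [-0.07  0.13  0.55] w 0.0768 psi 0.573 Tz [0.003 0.029 0.078] j [-0.3   0.35 -0.32  0.9  -0.    0.69]
shift/0.2 [-0.002  0.002  0.066] turn/pi [-0.0004 -0.0005 -0.    ]
```

Request:
apply_moves(commands=[[0, 0, 0.03, 0, 0, 0, 0.8], [0, 0, 0.066, 0, 0, 0, 0.7], [0, 0, 0.066, 0, 0, 0, 0.4], [0, 0, 0.066, 0, 0, 0, 0.2], [0, 0, 0.066, 0, 0, 0, 0.1], [0, 0, 0.066, 0, 0, 0, 0.05], [0, 0, 0.066, 0, 0, 0, 0.0], [0, 0, 0.066, 0, 0, 0, -0.1], [0, 0, 0.066, 0, 0, 0, -0.1], [0, 0, 0.066, 0, 0, 0, -0.1]], force=40)

```text
time_s: 31.25
tcp_pos: [0.5298, -0.0894, 0.1336]
ee_rot: [0.001, 0.478, 0.878, 0.0]
ft_force: [-1.0, 1.1, 5.1]
width: 0.0456
```

```bash
python3 -c "
from h import *
st()"
```

```text
t 31.25 tcp [ 0.5298 -0.0894  0.1336] stand xy [0.0009 0.0025] F xyz stand [-1.23  0.78  5.11] w 0.0456 psi 0.5734 Tz [0.179 0.109 0.203] j [-0.3   0.36 -0.34  0.87  0.    0.69]
```

Request:
apply_moves(commands=[[0, 0, 0, 0, 0, 0.005, -0.1], [0, 0, 0, 0, 0, 0.01, -0.1], [0, 0, 0.001, 0, 0, 0.015, -0.1], [0, 0, 0.001, 0, 0, 0.02, -0.1], [0, 0, 0.001, 0, 0, 0.02, -0.1], [0, 0, 0.001, 0, 0, 0.02, -0.1], [0, 0, 0.001, 0, 0, 0.02, -0.1], [0, 0, 0.001, 0, 0, 0.02, -0.1], [0, 0, 0.001, 0, 0, 0.02, -0.1], [0, 0, 0.001, 0, 0, 0.02, -0.1]])

```text
time_s: 32.5
tcp_pos: [0.5299, -0.0893, 0.1335]
ee_rot: [0.001, 0.505, 0.863, 0.0]
ft_force: [-0.5, 0.5, 6.8]
width: 0.0457
```

```bash
python3 -c "
from h import *
st()"
```

```text
t 32.5 tcp [ 0.5299 -0.0893  0.1335] stand xy [0.0009 0.0025] F xyz stand [-0.59  0.4   6.78] w 0.0457 psi 0.5121 Tz [0.15  0.271 0.703] j [-0.3   0.36 -0.34  0.87  0.    0.75]
```

Request:
apply_moves(commands=[[0, 0, 0, 0, 0, 0, 0.2], [0, 0, 0, 0, 0, 0, 0.5], [0, 0, 0, 0, 0, 0, 0.8], [0, 0, 0, 0, 0, 0, 0.8], [0, 0, -0.08, 0, 0, 0, 0.8], [0, 0, -0.16, 0, 0, 0, 0.8], [0, 0, -0.24, 0, 0, 0, 0.8], [0, 0, -0.33, 0, 0, 0, 0.8], [0, 0, -0.42, 0, 0, 0, 0.5], [0, 0, -0.47, 0, 0, 0, 0]])

```text
time_s: 33.75
tcp_pos: [0.5296, -0.0895, 0.2274]
ee_rot: [0.001, 0.506, 0.863, 0.0]
ft_force: [0.3, -0.4, -0.4]
width: 0.0472
```

```bash
python3 -c "
from h import *
st();go([*(C-.0766*EX+.002*EY),.225],np.pi/2+YAW)"
```

```text
t 33.75 tcp [ 0.5296 -0.0895  0.2274] stand xy [0.0006 0.0023] F xyz stand [ 0.36 -0.33 -0.41] w 0.0472 psi 0.5101 Tz [0.022 0.011 0.104] j [-0.3   0.29 -0.19  1.09 -0.    0.76]
shift/0.2 [ 0.276 -0.27   0.012] turn/pi [ 1.000e-04  3.000e-04 -2.456e-01]
```

Request:
apply_moves(commands=[[0.05, -0.05, 0.005, 0, 0, -0.04, -0.2], [0.1, -0.1, 0.01, 0, 0, -0.08, -0.45], [0.15, -0.15, 0.012, 0, 0, -0.125, -0.45], [0.2, -0.2, 0.012, 0, 0, -0.17, -0.45], [0.276, -0.27, 0.012, 0, 0, -0.21, -0.45], [0.276, -0.27, 0.012, 0, 0, -0.2456, -0.45], [0.276, -0.27, 0.1, 0, 0, -0.2456, -0.45], [0.276, -0.27, 0.2, 0, 0, -0.2456, -0.45], [0.276, -0.27, 0.28, 0, 0, -0.2456, -0.45], [0.276, -0.27, 0.33, 0, 0, -0.2456, -0.45]], force=20)

```text
time_s: 35.0
tcp_pos: [0.4546, -0.0674, 0.1596]
ee_rot: [-0.001, 0.144, 0.99, 0.0]
ft_force: [-0.8, 0.1, 1.2]
width: 0.0234
```

```bash
python3 -c "
from h import *
st();go([*(C-.0766*EX+.002*EY),.12],np.pi/2+YAW)"
```

```text
t 35.0 tcp [ 0.4546 -0.0674  0.1596] stand xy [-0.0775  0.0021] F xyz stand [-0.85 -0.12  1.2 ] w 0.0234 psi 1.2817 Tz [-0.002  0.039 -0.011] j [-0.31  0.2  -0.49  0.88  0.   -0.02]
shift/0.2 [-0.005 -0.001  0.198] turn/pi [ 0.     -0.0004 -0.    ]
```

Request:
apply_moves(commands=[[0, 0, 0.06, 0, 0, 0, -0.45], [0, 0, 0.12, 0, 0, 0, -0.45], [0, 0, 0.17, 0, 0, 0, -0.45], [0, 0, 0.2, 0, 0, 0, -0.45], [0, 0.012, 0.2, 0, 0, 0, -0.45], [0, 0.024, 0.2, 0, 0, 0, -0.45], [0, 0.032, 0.2, 0, 0, 0, -0.45], [0, 0.037, 0.2, 0, 0, 0, -0.45], [0, 0.04, 0.2, 0, 0, 0, -0.45], [0, 0.04, 0.2, 0, 0, 0, -0.45]])

```text
time_s: 36.25
tcp_pos: [0.4573, -0.0613, 0.1209]
ee_rot: [0.0, 0.144, 0.99, -0.002]
ft_force: [-1.6, -6.3, 0.7]
width: 0.0232
```

```bash
cat >> h.py <<'E'
def studs(name):
    a=camera('top');cv2.imwrite(f'pics/{name}.png',cv2.cvtColor(a,cv2.COLOR_RGB2BGR))
    b=a.min(2)[180:300,235:395].astype(np.float32);big=cv2.resize(b,None,fx=8,fy=8,interpolation=cv2.INTER_CUBIC)
    n,l,s,c=cv2.connectedComponentsWithStats((big>165).astype(np.uint8))
    for i in range(1,n):
        if 25<s[i,4]/64<42:
            d=onz('top',235+(c[i,0]+.5)/8-.5,180+(c[i,1]+.5)/8-.5,.155)-C; print(np.round(d@EX,4),np.round(d@EY,4))
E
python3 -c "
from h import *
st();studs('t15');st()"
```

```text
t 36.25 tcp [ 0.4573 -0.0613  0.1209] stand xy [-0.0766  0.0087] F xyz stand [ 0.27 -6.46  0.67] w 0.0232 psi 1.2809 Tz [-1.302  0.4   -0.054] j [-0.29  0.25 -0.54  0.78 -0.   -0.  ]
0.0699 0.0017
0.0493 -0.0746
0.0 -0.0683
t 36.3 tcp [ 0.4573 -0.0613  0.1209] stand xy [-0.0766  0.0087] F xyz stand [ 0.06 -6.14  0.33] w 0.0233 psi 1.2808 Tz [-1.234  0.392 -0.038] j [-0.29  0.25 -0.54  0.78 -0.   -0.  ]
```

Request:
apply_moves(commands=[[0, -0.015, 0, 0, 0, 0, -0.45], [0, -0.03, 0, 0, 0, 0, -0.45], [0, -0.045, 0, 0, 0, 0, -0.45], [0, -0.055, 0, 0, 0, 0, -0.45], [0, -0.062, 0, 0, 0, 0, -0.45], [0, -0.068, 0, 0, 0, 0, -0.45], [0, -0.073, 0, 0, 0, 0, -0.45], [0, -0.077, 0, 0, 0, 0, -0.45], [0, -0.077, 0, 0, 0, 0, -0.45], [0, -0.077, 0, 0, 0, 0, -0.45]])

```text
time_s: 37.55
tcp_pos: [0.4534, -0.0734, 0.1206]
ee_rot: [0.0, 0.144, 0.99, 0.001]
ft_force: [2.4, 5.0, 0.6]
width: 0.0232
```

```bash
python3 -c "
from h import *
st();studs('t16');st()"
```

```text
t 37.55 tcp [ 0.4534 -0.0734  0.1206] stand xy [-0.077 -0.004] F xyz stand [0.85 5.5  0.61] w 0.0232 psi 1.2826 Tz [ 1.177 -0.336  0.056] j [-0.32  0.24 -0.55  0.78  0.   -0.04]
0.0699 -0.0008
0.0505 -0.0751
0.0001 -0.0709
t 37.6 tcp [ 0.4534 -0.0734  0.1206] stand xy [-0.077 -0.004] F xyz stand [-0.74  5.41  1.25] w 0.0236 psi 1.2826 Tz [ 1.154 -0.386  0.083] j [-0.32  0.24 -0.55  0.78  0.   -0.04]
```

The rock test is clean: +0.015 and −0.008 rad at about 6 N. But two things suggest the bearing is softer than I assumed, with the nut about 0.25 rad past contact: the loose and tight slopes together, and the 0.7 N m nut torque. That's too close to the "forced" limit, so I'll back the extra 0.06 rad off again.

Request:
apply_moves(commands=[[0, 0.02, 0, 0, 0, 0, -0.45], [0, 0.034, 0, 0, 0, 0, -0.45], [0, 0.034, -0.05, 0, 0, 0, -0.45], [0, 0.034, -0.12, 0, 0, 0, -0.45], [0, 0.034, -0.2, 0, 0, 0, -0.45], [0, 0.034, -0.3, 0, 0, 0, -0.45], [0, 0.034, -0.4, 0, 0, 0, -0.2], [0, 0.034, -0.5, 0, 0, 0, 0.3], [0, 0.034, -0.53, 0, 0, 0, 0.8], [0, 0.034, -0.53, 0, 0, 0, 0.8]])

```text
time_s: 38.85
tcp_pos: [0.4552, -0.0683, 0.2271]
ee_rot: [0.001, 0.144, 0.99, -0.0]
ft_force: [-0.8, -0.5, -0.1]
width: 0.0772
```

Run:
```python
from h import *
st();studs('t17')
go([.5288,-.0893,.225],.512)
```

```text
t 38.85 tcp [ 0.4552 -0.0683  0.2271] stand xy [-0.0766  0.0014] F xyz stand [-0.61 -0.75 -0.09] w 0.0772 psi 1.2816 Tz [-0.054  0.002 -0.01 ] j [-0.31  0.14 -0.37  1.05 -0.   -0.02]
0.07 0.0005
0.0493 -0.0752
0.0001 -0.0696
shift/0.2 [-0.385  0.004  0.007] turn/pi [-0.    -0.     0.245]
```

Request:
apply_moves(commands=[[-0.07, 0, 0, 0, 0, 0.04, 0.8], [-0.15, 0, 0, 0, 0, 0.08, 0.8], [-0.23, 0.003, 0, 0, 0, 0.125, 0.8], [-0.31, 0.004, 0, 0, 0, 0.17, 0.8], [-0.385, 0.004, 0.007, 0, 0, 0.215, 0.8], [-0.385, 0.004, 0.007, 0, 0, 0.244, 0.8], [-0.385, 0.004, 0.1, 0, 0, 0.244, 0.8], [-0.385, 0.004, 0.2, 0, 0, 0.244, 0.8], [-0.385, 0.004, 0.3, 0, 0, 0.244, 0.8], [-0.385, 0.004, 0.4, 0, 0, 0.244, 0.8]])

```text
time_s: 40.15
tcp_pos: [0.5282, -0.0891, 0.1449]
ee_rot: [-0.001, 0.504, 0.864, -0.0]
ft_force: [-0.0, 0.3, 0.4]
width: 0.0769
```

Request:
apply_moves(commands=[[0, 0, 0.03, 0, 0, 0, 0.8], [0, 0, 0.066, 0, 0, 0, 0.7], [0, 0, 0.066, 0, 0, 0, 0.4], [0, 0, 0.066, 0, 0, 0, 0.2], [0, 0, 0.066, 0, 0, 0, 0.1], [0, 0, 0.066, 0, 0, 0, 0.05], [0, 0, 0.066, 0, 0, 0, 0.0], [0, 0, 0.066, 0, 0, 0, -0.1], [0, 0, 0.066, 0, 0, 0, -0.1], [0, 0, 0.066, 0, 0, 0, -0.1]], force=40)

```text
time_s: 41.4
tcp_pos: [0.5298, -0.0892, 0.1342]
ee_rot: [0.001, 0.503, 0.864, 0.0]
ft_force: [0.5, 1.4, 6.1]
width: 0.0453
```

```bash
python3 -c "
from h import *
st()"
```

```text
t 41.4 tcp [ 0.5298 -0.0892  0.1342] stand xy [0.0008 0.0026] F xyz stand [0.11 1.44 6.12] w 0.0453 psi 0.5156 Tz [ 0.256 -0.063  0.15 ] j [-0.3   0.36 -0.34  0.87  0.    0.75]
```

Request:
apply_moves(commands=[[0, 0, 0, 0, 0, -0.005, -0.1], [0, 0, 0, 0, 0, -0.01, -0.1], [0, 0, 0, 0, 0, -0.015, -0.1], [0, 0, 0, 0, 0, -0.019, -0.1], [0, 0, 0, 0, 0, -0.019, -0.1], [0, 0, 0, 0, 0, -0.019, -0.1], [0, 0, 0, 0, 0, -0.019, -0.1], [0, 0, 0, 0, 0, -0.019, -0.1], [0, 0, 0, 0, 0, -0.019, -0.1], [0, 0, 0, 0, 0, -0.019, -0.1]])

```text
time_s: 42.65
tcp_pos: [0.5298, -0.0892, 0.1343]
ee_rot: [0.001, 0.478, 0.878, 0.001]
ft_force: [0.8, 1.2, 5.9]
width: 0.0454
```

```bash
python3 -c "
from h import *
st()"
```

```text
t 42.65 tcp [ 0.5298 -0.0892  0.1343] stand xy [0.0008 0.0026] F xyz stand [0.43 1.38 5.9 ] w 0.0454 psi 0.5733 Tz [ 0.436 -0.065 -0.581] j [-0.3   0.36 -0.34  0.87  0.    0.69]
```

Request:
apply_moves(commands=[[0, 0, 0, 0, 0, -0.019, 0.2], [0, 0, 0, 0, 0, -0.019, 0.5], [0, 0, 0, 0, 0, -0.019, 0.8], [0, 0, 0, 0, 0, -0.019, 0.8], [0, 0, -0.08, 0, 0, -0.019, 0.8], [0, 0, -0.16, 0, 0, -0.019, 0.8], [0, 0, -0.24, 0, 0, -0.019, 0.8], [0, 0, -0.33, 0, 0, -0.019, 0.8], [0, 0, -0.42, 0, 0, -0.019, 0.5], [0, 0, -0.47, 0, 0, -0.019, 0]])

```text
time_s: 43.9
tcp_pos: [0.5294, -0.0894, 0.2283]
ee_rot: [0.001, 0.451, 0.892, 0.0]
ft_force: [0.0, -0.4, -0.7]
width: 0.0469
```

```bash
python3 -c "
from h import *
st();go([*(C-.0766*EX+.002*EY),.225],np.pi/2+YAW)"
```

```text
t 43.9 tcp [ 0.5294 -0.0894  0.2283] stand xy [0.0004 0.0023] F xyz stand [ 0.13 -0.37 -0.72] w 0.0469 psi 0.6343 Tz [ 0.023  0.024 -0.006] j [-0.3   0.29 -0.19  1.1  -0.    0.63]
shift/0.2 [ 0.306 -0.233  0.016] turn/pi [ 1.000e-04  3.000e-04 -2.061e-01]
```

I made a slip there. The release call repeated the −0.019 turn, so the nut may have backed off by up to another 0.06 rad. Rocking it again will tell.

Request:
apply_moves(commands=[[0.05, -0.04, 0.005, 0, 0, -0.03, -0.2], [0.1, -0.08, 0.01, 0, 0, -0.07, -0.45], [0.16, -0.12, 0.016, 0, 0, -0.11, -0.45], [0.22, -0.17, 0.016, 0, 0, -0.15, -0.45], [0.306, -0.233, 0.016, 0, 0, -0.19, -0.45], [0.306, -0.233, 0.016, 0, 0, -0.2061, -0.45], [0.306, -0.233, 0.1, 0, 0, -0.2061, -0.45], [0.306, -0.233, 0.2, 0, 0, -0.2061, -0.45], [0.306, -0.233, 0.28, 0, 0, -0.2061, -0.45], [0.306, -0.233, 0.33, 0, 0, -0.2061, -0.45]], force=20)

```text
time_s: 45.15
tcp_pos: [0.4546, -0.0674, 0.1604]
ee_rot: [-0.001, 0.144, 0.99, 0.0]
ft_force: [-0.4, 0.0, -0.1]
width: 0.0233
```

```bash
python3 -c "
from h import *
st();go([*(C-.0766*EX+.002*EY),.12],np.pi/2+YAW)"
```

```text
t 45.15 tcp [ 0.4546 -0.0674  0.1604] stand xy [-0.0775  0.0021] F xyz stand [-0.43 -0.08 -0.13] w 0.0233 psi 1.2819 Tz [-0.023  0.004 -0.003] j [-0.31  0.2  -0.49  0.89 -0.   -0.02]
shift/0.2 [-0.005 -0.     0.202] turn/pi [ 0.     -0.0004  0.    ]
```

Same rock as before, for a direct comparison.

Request:
apply_moves(commands=[[0, 0, 0.06, 0, 0, 0, -0.45], [0, 0, 0.12, 0, 0, 0, -0.45], [0, 0, 0.17, 0, 0, 0, -0.45], [0, 0, 0.203, 0, 0, 0, -0.45], [0, 0.012, 0.203, 0, 0, 0, -0.45], [0, 0.024, 0.203, 0, 0, 0, -0.45], [0, 0.032, 0.203, 0, 0, 0, -0.45], [0, 0.037, 0.203, 0, 0, 0, -0.45], [0, 0.04, 0.203, 0, 0, 0, -0.45], [0, 0.04, 0.203, 0, 0, 0, -0.45]])

```text
time_s: 46.4
tcp_pos: [0.4574, -0.0614, 0.1211]
ee_rot: [0.0, 0.144, 0.99, -0.002]
ft_force: [-1.6, -4.8, 1.3]
width: 0.0235
```

```bash
python3 -c "
from h import *
st();studs('t18');st()"
```

```text
t 46.4 tcp [ 0.4574 -0.0614  0.1211] stand xy [-0.0765  0.0087] F xyz stand [-0.14 -5.07  1.29] w 0.0235 psi 1.2812 Tz [-1.233  0.44  -0.043] j [-0.29  0.25 -0.54  0.78 -0.   -0.  ]
0.07 0.0017
0.0493 -0.0746
0.0 -0.0683
t 46.45 tcp [ 0.4574 -0.0613  0.1211] stand xy [-0.0766  0.0087] F xyz stand [-1.08 -5.64 -0.04] w 0.0234 psi 1.2812 Tz [-1.255  0.356  0.011] j [-0.29  0.25 -0.54  0.78 -0.   -0.  ]
```

Request:
apply_moves(commands=[[0, -0.015, 0, 0, 0, 0, -0.45], [0, -0.03, 0, 0, 0, 0, -0.45], [0, -0.045, 0, 0, 0, 0, -0.45], [0, -0.055, 0, 0, 0, 0, -0.45], [0, -0.062, 0, 0, 0, 0, -0.45], [0, -0.068, 0, 0, 0, 0, -0.45], [0, -0.073, 0, 0, 0, 0, -0.45], [0, -0.077, 0, 0, 0, 0, -0.45], [0, -0.077, 0, 0, 0, 0, -0.45], [0, -0.077, 0, 0, 0, 0, -0.45]])

```text
time_s: 47.7
tcp_pos: [0.4534, -0.0735, 0.1208]
ee_rot: [0.0, 0.143, 0.99, 0.001]
ft_force: [1.4, 5.2, 0.8]
width: 0.0236
```

```bash
python3 -c "
from h import *
st();studs('t19');st()"
```

```text
t 47.7 tcp [ 0.4534 -0.0735  0.1208] stand xy [-0.0769 -0.0041] F xyz stand [-0.19  5.39  0.75] w 0.0236 psi 1.2829 Tz [ 1.195 -0.384  0.06 ] j [-0.32  0.24 -0.55  0.78  0.   -0.04]
0.07 -0.0011
0.0506 -0.0751
0.0001 -0.071
t 47.75 tcp [ 0.4534 -0.0735  0.1208] stand xy [-0.0769 -0.0041] F xyz stand [0.66 5.88 1.7 ] w 0.0235 psi 1.2829 Tz [ 1.161 -0.377  0.081] j [-0.32  0.24 -0.55  0.78  0.   -0.04]
```

The rock is nearly unchanged (span +0.1 mm, forces within 3%). So the bearing is still loaded on both sides, about 0.13–0.2 rad past contact, which is snug. Now I'll let go and lift away.

Request:
apply_moves(commands=[[0, 0.015, 0, 0, 0, 0, -0.45], [0, 0.034, 0, 0, 0, 0, -0.45], [0, 0.034, -0.05, 0, 0, 0, -0.45], [0, 0.034, -0.12, 0, 0, 0, -0.45], [0, 0.034, -0.2, 0, 0, 0, -0.45], [0, 0.034, -0.3, 0, 0, 0, -0.45], [0.1, 0.034, -0.4, 0, 0, 0, -0.2], [0.2, 0.034, -0.5, 0, 0, 0, 0], [0.3, 0.034, -0.55, 0, 0, 0, 0.3], [0.3, 0.034, -0.55, 0, 0, 0, 0.3]])

```text
time_s: 49.0
tcp_pos: [0.3975, -0.0513, 0.2325]
ee_rot: [0.001, 0.144, 0.99, -0.0]
ft_force: [0.5, 0.0, -0.4]
width: 0.0562
```

Run:
```python
from h import *
st();studs('t20');a=camera('scene');cv2.imwrite('pics/s20.png',cv2.cvtColor(a,cv2.COLOR_RGB2BGR))
```

```text
t 49.0 tcp [ 0.3975 -0.0513  0.2325] stand xy [-0.1368  0.0013] F xyz stand [ 0.43  0.18 -0.43] w 0.0562 psi 1.2819 Tz [ 0.006 -0.008  0.022] j [-0.31  0.02 -0.49  1.05 -0.   -0.02]
0.0698 0.0001
0.0499 -0.0751
0.0001 0.0702
-0.0 -0.0698
-0.0701 0.0002
```

View pics/s20.png

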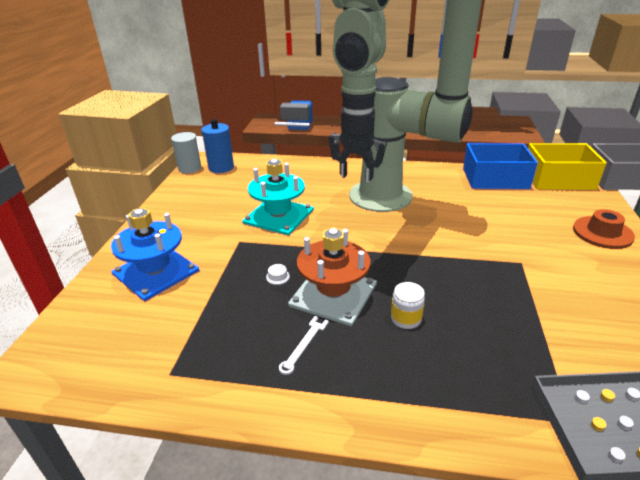

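The tin, cap and spanner are where they were, the hub stands straight (stud offsets at most 0.2 mm) and the gripper is clear. The nut is visible in the top view again, so I'll check its final angle before handing in.

Run:
```python
from h import *
for f,z in(('top0',.190),('t20',.1875)):
    im=cv2.imread(f'pics/{f}.png')
    bg=cv2.resize(im[180:280,255:405],None,fx=8,fy=8,interpolation=cv2.INTER_CUBIC)
    m=cv2.inRange(cv2.cvtColor(bg,cv2.COLOR_BGR2HSV),(18,90,70),(35,255,255))
    n,l,s,c=cv2.connectedComponentsWithStats(m)
    i=1+np.argmax([np.prod(s[i,2:4]) for i in range(1,n)])
    cnt=max(cv2.findContours((l==i).astype(np.uint8),0,cv2.CHAIN_APPROX_NONE)[0],key=cv2.contourArea)
    ap=cv2.approxPolyN(cnt,6)[0]
    P=np.array([onz('top',255+(u+.5)/8-.5,180+(v+.5)/8-.5,z) for u,v in ap]);P-=P.mean(0)
    a=np.degrees(np.arctan2(P[:,1],P[:,0]))
    print(f,s[i],np.round(np.sort((a+30)%60-30),1),np.mean((a+30)%60-30).round(2))
```

```text
top0 [ 332  240  190  204 7576] [2.9 3.1 3.2 3.4 4.5 5.2] 3.7
t20 [ 332  241  190  203 7467] [0.7 2.2 3.1 3.4 4.4 6.1] 3.34
```

```bash
python3 -c "
from plant import arm
print(arm.hand_in())"
```

```text
the job is handed in; nothing more can be done
None
```

I rocked the hub left and right, tightened the nut by about 1.05 rad in all, proved the hub no longer knocks, let go and handed the job in at about 49 s of 72 s. I got no verdict, and the nut's final load is estimated, not measured.

**Rocking before:** loose, the hub leaned about 0.093 rad each way at 5 N. That puts the free play at about 0.07–0.08 rad each side.

**Rocking after:** at 5.5–6 N it stopped at about +0.015 rad left and −0.010 rad right.

**Last checks:**
- The nut's image angle gave 1.05 ± 0.03 rad turned.
- The hub stood straight, with stud offsets of 0.2 mm or less.
- The tin, dust cap and spanner looked unmoved in the last picture, and the gripper was clear.

**What went wrong or disagreed:**
- The fingertips sat about 20–30 mm above the reported TCP, so my first push missed the stud.
- My two stiffness estimates disagreed. They put the nut anywhere from about 0.09 to 0.2 rad past contact. The 0.1–0.2 rad snug range covers most of that, and all of it is short of forced.
- I first added about 0.06 rad more, judged it too close to forced, and took it off again. The release call then repeated the back-off turn by mistake. The next rock test and the nut's angle in the picture both showed no real change from it.

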